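Gauge the solenoid coils and load the soldering pallet

ROBOT

A 7-joint arm with a two-finger parallel gripper is mounted at the origin on the work surface. World frame = base frame: x ahead of the robot, y to its left, z up, the work surface at z = 0. Lengths are in m, angles in rad, forces in N, time in s.
With the tool pointing down it reaches from about 0.4 to 0.875 m from the base axis. Payload 19.3 kg.
Tool frame: the origin (TCP) lies midway between the tips of the shut fingers; the grasp point (between the pads) lies 19 mm behind it; z points along the fingers, y is the line along which they close (so a half turn about z gives the same grasp; the last joint's range is limited). The gripper opens to 85 mm and grips with 20 to 120 N. Pads are 22 mm wide; open, the fingers measure 114 mm over their backs; the gripper's body (76 mm by 85 mm) begins 54 mm behind the grasp point. The pads swing forward as they close: fully open they stand 13 mm farther back than shut.
Start: joints at [1.256, 0.521, -0.036, 1.599, 0.021, 1.021, -0.113], TCP at [0.151, -0.606, 0.231] pointing down, gripper open.
Joint ranges: [-2.91, 2.91], [-0.3, 2.13], [-1.5, 1.42], [0.17, 2.43], [-1.26, 4.41], [0.16, 1.93], [-2.52, 2.52]. Speed limits (rad/s): [1.89, 1.89, 2.39, 2.39, 3.01, 3.01, 3.01].

INTERFACE

Orientations are given as [roll, pitch, yaw] about the fixed x, y, z axes, in that order (R = Rz(yaw) Ry(pitch) Rx(roll)).
In Python, from workcell import * gives the robot as it stands. The module is installed in compiled form; this text tells all that it offers.
- The arm moves only by the tool play_rows, never from a script. Its argument "deltas" is a list of rows, each a list of 7 numbers: the shift along the tool's x, y, z in units of 500 mm (1.0 is 500 mm), then the turn, a rotation vector about the tool's x, y, z in units of 120 degrees (1.0 is 120 degrees), then the closure, from 0 (fully open) to 1 (shut). A call has 1 to 10 rows; each row is the pose to reach, as a shift and turn from the pose commanded when the call began, along the tool's axes at that moment; what a row does not reach only later rows make up. A row lasts 1/10 s, in which the tool goes at most 50 mm and 8.59 degrees, less where a joint would pass 70% of its speed; a pose out of reach is approached as far as the arm can. A call with a number of a shift or a turn outside -1 to 1 is refused whole. A call with a gripper value outside its range is refused whole. The fingers move at their own pace and stop on an object; "newtons" is the grip in N (left out, the last holds). Time passes only in rows, so rows that repeat a pose let the fingers close. It gives the time, the measured TCP pose, the force, the opening and the grip force at its end, in the units of the state.
- observe(): the state, without advancing time (a new reading comes with each control period).
- grab_frame(name): name is "scene" or "top" or "wrist"; returns the picture (384x512x3 uint8, red, green, blue); there is no depth.
- get_calibration(name): a dict with "fovy" (degrees; the focal length in pixels is half the picture's height over the tangent of half this angle, whatever the lens; pixels are square), "cx", "cy" (the principal point, pixels), "k1" (the pictures are not rectified: a ray, as slopes to the right and down, at radius r is drawn at 1 + k1 r^2 times it, then the intrinsics apply), "xyz" and "rotation" of the camera in the world. Camera axes: x right, y down, z forward; pixel columns grow to the right and rows downward; lengths in m; the calibration is good to about 2 mm. A picture is of the moment at which its call begins: read the wrist's pose just before it. get_calibration takes no time and is no camera call; for the wrist camera it gives the pose at the moment of the call.
- job_done(): hands the job in; it is judged then, once.
The state is a dict: "clock": time; "qpos": joint angles; "qd": joint speeds; "joint_efforts": joint torques, N m; "position": TCP position; "tool_rot": TCP orientation; "force": force on the tool from outside, world axes, zero at the start; "moment": the same for the moment, N m; "grip_width": finger opening in m; "finger_force": force on a finger pad.
Only numpy, scipy, OpenCV 4.12 (cv2) and the standard library are available. Lean on these libraries where they do the work, as an engineer would, in place of code of your own. Each camera call takes 0.05 s, during which the arm holds its last target. There are 200 camera calls.

TASK

Test every coil standing on the foam sheet by sliding it down over the upright gauge pin: a coil that goes all the way down to the gauge's base has passed, one that stops short has failed. Stand each coil that passed on a free white square of the soldering pallet, centred in it and turned so that its lugs face straight to the side with the bold white line; put each coil that failed into the red reject bin. A failed coil must never be set on the pallet nor a good one in the reject bin, and leave the other things on the bench where they are.

Things in the scene. Friction and masses are not known exactly. Their poses are not given: they have to be found in the camera images.
- foam: Dark grey foam sheet, 200 x 320 mm and about 1 mm thick, lying flat: the incoming coils stand on it. Origin: centre of its underside. Fixed.
- gauge: The GO gauge, screwed down: a dark steel base 90 x 90 x 12 mm with an upright ground steel pin of 15 mm diameter on its centre; the pin's top is 67 mm above the bench, its last 12 mm taper to 9 mm diameter. Origin: centre of the base's underside.
- gauge_seat (a point): Point on the pin's axis at the base's upper face, 12 mm above the bench: the underside of a coil that passes rests here. It slides freely: let go on the pin, it drops home by itself. Coils with a sleeve shrunk half-way down the bore look the same, but stop with their underside about 36 mm above this point. Which ones is not known beforehand.
- gauge_tip (a point): Centre of the pin's flat tip, 67 mm above the bench.
- pallet: The soldering pallet: a flat brown plate 130 (x) x 290 (y) x 8 mm, fixed, with three white square outlines in a row along its y and a bold white line along one long edge: its soldering side, which is its -x side. A short white tick runs from each square towards that line. Origin: centre of its underside.
- solder_line (a point): Middle of the bold white line on the pallet (64 mm from the middle square's centre, towards the pallet's -x), 8 mm above the bench.
- reject_bin: Red reject bin, fixed, open at the top: 200 (x) x 130 (y) mm outside, walls and floor 3.5 mm; the back and the rear of its sides are 75 mm high, its front third (-x) only 38 mm high. Origin: centre of its underside. It stands alone on the robot's right (-y); the row of red bins at the far edge is other stock.
- square_1 (a point): Centre of a 48 mm white square outline on the pallet's upper face (8 mm above the bench); axes as the pallet's: -x points to the soldering side. The three squares are 88 mm apart along y.
- square_2 (a point): Centre of a 48 mm white square outline on the pallet's upper face (8 mm above the bench); axes as the pallet's: -x points to the soldering side. The three squares are 88 mm apart along y.
- square_3 (a point): Centre of a 48 mm white square outline on the pallet's upper face (8 mm above the bench); axes as the pallet's: -x points to the soldering side. The three squares are 88 mm apart along y.
- coil_a: Solenoid coil standing on end (absent in some runs), 45 mm tall, 0.14 kg: two 40 x 40 mm white nylon flanges, blue winding 38 mm thick between them, round 18.4 mm bore right through. Brass lugs stick out of one side of the upper flange, tips 34 mm from the axis. Origin: centre of the underside; z up the bore, +x towards the lugs; the y sides are plain and good to grip.
- coil_b: Solenoid coil standing on end (absent in some runs), 45 mm tall, 0.14 kg: two 40 x 40 mm white nylon flanges, blue winding 38 mm thick between them, round 18.4 mm bore right through. Brass lugs stick out of one side of the upper flange, tips 34 mm from the axis. Origin: centre of the underside; z up the bore, +x towards the lugs; the y sides are plain and good to grip.
- coil_c: Solenoid coil standing on end (absent in some runs), 45 mm tall, 0.14 kg: two 40 x 40 mm white nylon flanges, blue winding 38 mm thick between them, round 18.4 mm bore right through. Brass lugs stick out of one side of the upper flange, tips 34 mm from the axis. Origin: centre of the underside; z up the bore, +x towards the lugs; the y sides are plain and good to grip.
- coil_d: Solenoid coil standing on end (absent in some runs), 45 mm tall, 0.14 kg: two 40 x 40 mm white nylon flanges, blue winding 38 mm thick between them, round 18.4 mm bore right through. Brass lugs stick out of one side of the upper flange, tips 34 mm from the axis. Origin: centre of the underside; z up the bore, +x towards the lugs; the y sides are plain and good to grip.
- coil_e: Solenoid coil standing on end (absent in some runs), 45 mm tall, 0.14 kg: two 40 x 40 mm white nylon flanges, blue winding 38 mm thick between them, round 18.4 mm bore right through. Brass lugs stick out of one side of the upper flange, tips 34 mm from the axis. Origin: centre of the underside; z up the bore, +x towards the lugs; the y sides are plain and good to grip.
- coil_f: Solenoid coil standing on end (absent in some runs), 45 mm tall, 0.14 kg: two 40 x 40 mm white nylon flanges, blue winding 38 mm thick between them, round 18.4 mm bore right through. Brass lugs stick out of one side of the upper flange, tips 34 mm from the axis. Origin: centre of the underside; z up the bore, +x towards the lugs; the y sides are plain and good to grip.
- spring_carton: Small closed cardboard box, 65 x 45 x 35 mm. Not part of the job. Origin: on its underside.
- caliper: Digital caliper lying flat, 220 mm long along its y. Not part of the job. Origin: on its underside.
- bracket: Small steel L bracket, 45 x 60 x 43 mm. Not part of the job. Origin: on its underside.
- tape_roll: Roll of tape lying flat, 70 mm across, 22 mm high. Not part of the job. Origin: on its underside.
- screwdriver: Screwdriver lying down. Not part of the job.
- grease_jar: Closed white jar, 56 mm across, 65 mm high. Not part of the job. Origin: on its underside.
- plunger: Steel solenoid plunger standing on end, 16 mm diameter, 62 mm high. Not part of the job. Origin: on its underside.
Not all that is in view belongs to the job. What is shaped like the coil_d but pink is not meant.

How it is judged:
By the outcome, as a careful person would: the job done as asked, in the order asked, and still so for the second after the job is handed in, with the robot touching nothing.
Of coil_a, coil_b, coil_c, coil_d, coil_e, coil_f only 4 to 6 are there at a start; the rules pass over those that are not, and their reading is None.
At some moment in a run one of coil_a, coil_b, coil_c, coil_d, coil_e, coil_f may be knocked a few centimetres aside while the robot is not near it.
Once in a run the grip may slacken for a moment while it holds something.
It also fails if it takes over 210 s, if anything falls off the work surface, if the arm or the gripper's body presses on something with over 40 N, if the wrist force passes 120 N, or if a joint passes its speed limit or range.

## Working session

There is one attempt and no reset: what is moved stays moved. The work goes in short steps, Python scripts to look and compute and a tool call to move; the robot and the scene stay as the last step left them, time stands still between calls to the robot, and variables do not carry over. Pictures are saved under pics/ and viewed, at most 14 in all, crops included, and the job is handed in when it is done.

Besides the shell and the picture viewer there is one more tool, called after "Emit:" by a JSON object that holds its "api" and its "payload", one argument or row to a line. play_rows: Moves the arm, as the interface text tells. Its arguments: {"type":"object","properties":{"deltas":{"type":"array"},"newtons":{"type":"number"}},"required":["deltas"]}

```bash
mkdir -p pics
cat > h.py <<'E'
from workcell import *
import numpy as np, cv2
from scipy.spatial.transform import Rotation as R
def snap(n,f):
    c=get_calibration(n); im=grab_frame(n); np.save('pics/'+f+'.npy',im); 
    import pickle; pickle.dump(c,open('pics/'+f+'.pkl','wb'))
    cv2.imwrite('pics/'+f+'.png',im[:,:,::-1]); return im,c
def load(f):
    import pickle; return np.load('pics/'+f+'.npy'),pickle.load(open('pics/'+f+'.pkl','rb'))
def rotm(c):
    r=np.array(c['rotation'],float)
    return r if r.shape==(3,3) else R.from_euler('xyz',r).as_matrix()
def ray(c,u,v):
    f=192/np.tan(np.radians(c['fovy'])/2)
    d=np.array([(u-c['cx'])/f,(v-c['cy'])/f]); s=d.copy()
    for _ in range(20): s=d/(1+c['k1']*(s@s))
    return rotm(c)@np.array([s[0],s[1],1])
def at(c,u,v,z):
    d=ray(c,u,v); o=np.array(c['xyz']); return o+d*(z-o[2])/d[2]
def px(c,p):
    f=192/np.tan(np.radians(c['fovy'])/2)
    q=rotm(c).T@(np.array(p)-np.array(c['xyz'])); s=q[:2]/q[2]
    return s*(1+c['k1']*(s@s))*f+[c['cx'],c['cy']]
def tri(obs): # [(c,u,v),...]
    A=np.zeros((3,3));b=np.zeros(3)
    for c,u,v in obs:
        d=ray(c,u,v);d/=np.linalg.norm(d);P=np.eye(3)-np.outer(d,d);A+=P;b+=P@np.array(c['xyz'])
    return np.linalg.solve(A,b)
E
python3 - <<'E'
from h import *
s=observe();print({k:np.round(v,3).tolist() for k,v in s.items()})
for n in('scene','top','wrist'):
    im,c=snap(n,n+'0');print(n,c)
    if n!='wrist':
        cv2.imwrite('pics/%sbig.png'%n,cv2.resize(im[:,:,::-1],(800,600),interpolation=cv2.INTER_CUBIC))
E
```

```text
{'clock': 0.0, 'qpos': [1.256, 0.522, -0.036, 1.6, 0.021, 1.021, -0.113], 'qd': [-0.001, 0.001, -0.0, -0.0, 0.001, -0.001, -0.001], 'joint_efforts': [0.0, -92.71, 1.98, -36.994, 0.018, 0.008, 0.0], 'position': [0.151, -0.606, 0.231], 'tool_rot': [-3.14, 0.0, 0.245], 'force': [-0.173, -0.102, 0.391], 'moment': [-0.007, -0.027, -0.017], 'finger_force': 0.0, 'grip_width': 0.085}
scene {'fovy': 54.460321880146395, 'cx': 257.4251243670981, 'cy': 191.21544290580485, 'k1': 0.020324949862842386, 'xyz': array([ 0.9145613 , -0.67577471,  0.64987109]), 'rotation': array([-2.17754351,  0.00399107,  0.48633147])}
top {'fovy': 42.90497848290129, 'cx': 248.85799026679973, 'cy': 198.077533270012, 'k1': -0.19255726073526902, 'xyz': array([0.33269527, 0.02145594, 1.24375826]), 'rotation': array([-2.95884282, -0.00319078, -1.55690973])}
wrist {'fovy': 62.997491883977865, 'cx': 255.86002806363817, 'cy': 195.5026181923798, 'k1': -0.0033516753550260504, 'xyz': array([ 0.21563975, -0.59007578,  0.37404448]), 'rotation': array([ 2.87394543e+00,  7.71009829e-05, -1.32643600e+00])}
```

View pics/scenebig.png

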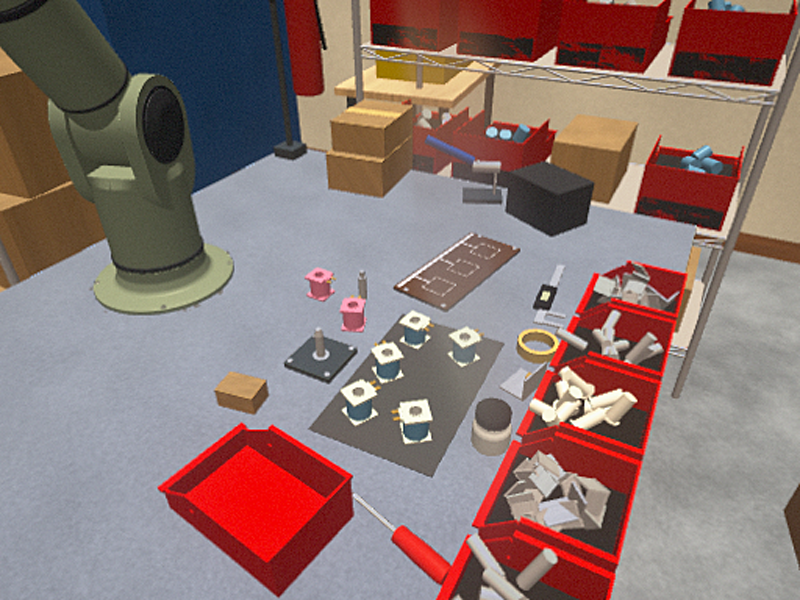

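View pics/topbig.png

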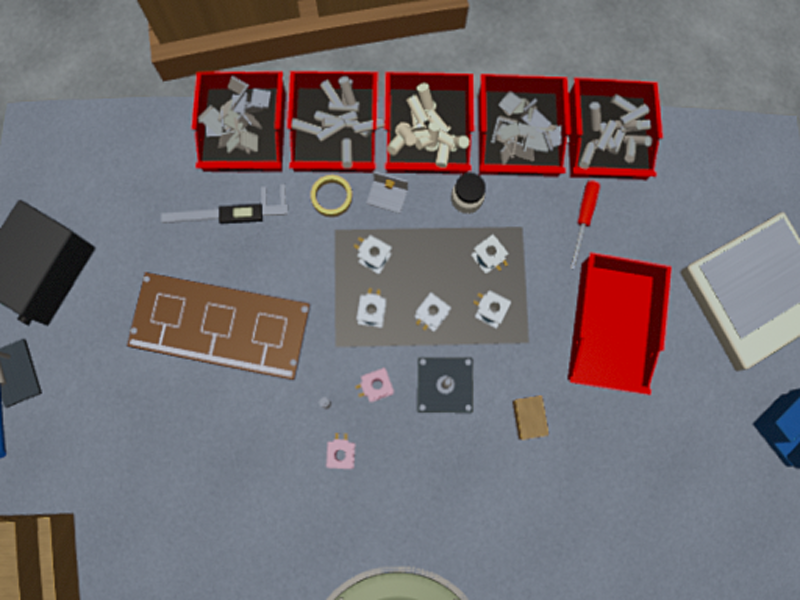

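Five white-and-blue coils stand on the foam, at (374,252), (490,253), (372,309), (432,311) and (494,308) in the top view. The gauge tip is near (447,383), the pallet at left has all three squares free, and the red bin is at right. The pink coils are at (377,384) and (340,454).

```bash
cat > m1.py <<'E'
from h import *
_,ct=load('top0');_,cs=load('scene0');k=1/1.5625
T=dict(c1=(374,252),c2=(490,253),c3=(372,309),c4=(432,311),c5=(494,308),tip=(447,383),s1=(168,311),s2=(219,320),s3=(270,330),L1=(134,344),L2=(292,373))
S=dict(c1=(464,342),c2=(413,416),c3=(415,322),c4=(387,360),c5=(360,400),tip=(319,330))
for n,(u,v) in T.items():
    if n in S:
        p=tri([(ct,u*k,v*k),(cs,S[n][0]*k,S[n][1]*k)]);print(n,p.round(3), 'at h',at(ct,u*k,v*k,.067 if n=='tip' else .046).round(3))
    else: print(n,at(ct,u*k,v*k,.008).round(3))
for n,uv in dict(binFL=(570,382),binFR=(650,391),binBL=(590,255),binBR=(670,262)).items():
    print(n,at(ct,uv[0]*k,uv[1]*k,.038 if 'F' in n[3:4] else .075).round(3))
E
python3 m1.py
```

```text
c1 [0.65  0.045 0.034] at h [0.648 0.046 0.046]
c2 [ 0.651 -0.145  0.034] at h [ 0.65  -0.142  0.046]
c3 [0.555 0.047 0.041] at h [0.555 0.048 0.046]
c4 [ 0.555 -0.05   0.029] at h [ 0.553 -0.048  0.046]
c5 [ 0.562 -0.15   0.029] at h [ 0.559 -0.148  0.046]
tip [ 0.437 -0.071  0.062] at h [ 0.436 -0.071  0.067]
s1 [0.553 0.39  0.008]
s2 [0.539 0.302 0.008]
s3 [0.524 0.216 0.008]
L1 [0.496 0.445 0.008]
L2 [0.454 0.177 0.008]
binFL [ 0.442 -0.271  0.038]
binFR [ 0.428 -0.404  0.038]
binBL [ 0.642 -0.3    0.075]
binBR [ 0.634 -0.435  0.075]
```

```bash
cat > go.py <<'E'
import sys
from h import *
def rows(wps):
    s=observe();p=np.array(s['position']);r0=R.from_euler('xyz',s['tool_rot'])
    print('t',round(s['clock'],1),'pos',p.round(4),'rot',np.round(s['tool_rot'],3),'w',round(s['grip_width'],4),'F',np.round(s['force'],1))
    for x,y,z,yaw in wps:
        d=r0.inv().apply(np.array([x,y,z])-p)/.5
        q=(r0.inv()*R.from_euler('xyz',[np.pi,0,yaw])).as_rotvec()/np.radians(120)
        print([x,y,z,yaw],np.concatenate([d,q]).round(4).tolist())
if __name__=='__main__':
    rows([list(map(float,a.split(','))) for a in sys.argv[1:]])
E
python3 - <<'E'
from h import *
c=get_calibration('wrist');print(rotm(c)[:,2],rotm(c)[:,0])
E
python3 go.py .46,-.05,.27,0.6 .48,-.05,.27,0.0
```

```text
[-0.25657789 -0.06405291 -0.96439878] [ 2.41931077e-01 -9.70293434e-01  7.87589341e-05]
t 0.1 pos [ 0.1514 -0.6061  0.2308] rot [-3.141  0.     0.245] w 0.0853 F [-0.4  0.4 -0.4]
[0.46, -0.05, 0.27, 0.6] [0.8684, -0.9296, -0.0775, -0.0004, -0.0001, -0.1696]
[0.48, -0.05, 0.27, 0.0] [0.9072, -0.9199, -0.0775, -0.0004, 0.0001, 0.1169]
```

Emit:
{"api": "play_rows", "payload": {
  "deltas": [
    [0.99,-0.88,-0.08,0,0,-0.17,0.3],
    [0.99,-0.88,-0.08,0,0,-0.17,0.3],
    [0.99,-0.88,-0.08,0,0,-0.17,0.3],
    [0.99,-0.88,-0.08,0,0,-0.17,0.3],
    [0.99,-0.88,-0.08,0,0,-0.17,0.3],
    [0.99,-0.88,-0.08,0,0,-0.17,0.3],
    [0.99,-0.88,-0.08,0,0,-0.17,0.3],
    [0.99,-0.88,-0.08,0,0,-0.17,0.3],
    [0.99,-0.88,-0.08,0,0,-0.17,0.3],
    [0.99,-0.88,-0.08,0,0,-0.17,0.3]
  ],
  "newtons": 40
}}

```text
clock: 1.15
position: [0.4337, -0.1925, 0.2617]
tool_rot: [3.141, -0.0, 0.601]
force: [1.0, 0.1, -0.8]
grip_width: 0.0599
finger_force: 0.0
```

Emit:
{"api": "play_rows", "payload": {
  "deltas": [
    [0,0,0,0,0,0,0.3],
    [0,0,0,0,0,0,0.3]
  ]
}}

```text
clock: 1.35
position: [0.4333, -0.1934, 0.2613]
tool_rot: [-3.141, 0.0, 0.603]
force: [-0.6, -0.4, -0.2]
grip_width: 0.0598
finger_force: 0.0
```

Run:
```python
from h import *
im,c=snap('wrist','w1');cv2.imwrite('pics/w1b.png',cv2.resize(im[:,:,::-1],(800,600),interpolation=cv2.INTER_CUBIC));print(observe()['position'],observe()['grip_width'])
```

```text
[ 0.43274079 -0.19442603  0.26124928] 0.05986126973562417
```

View pics/w1b.png

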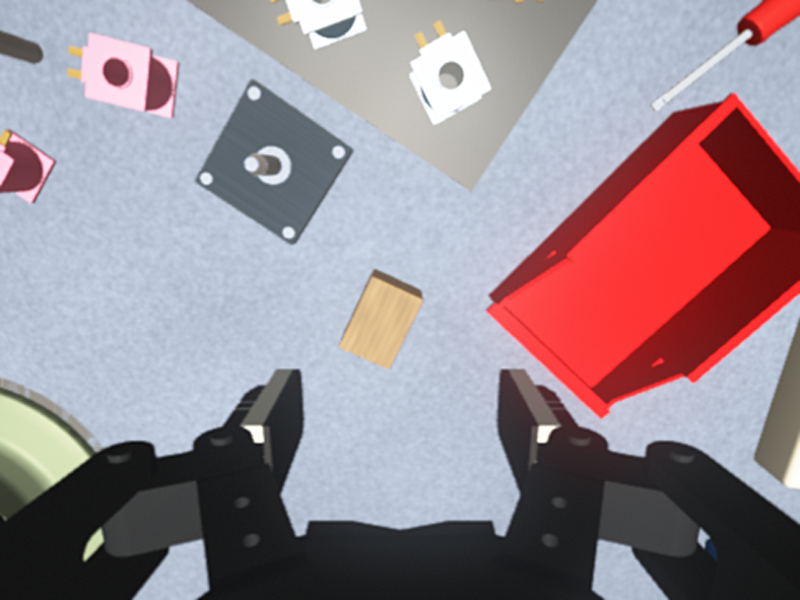

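```bash
python3 go.py .42,-.05,.27,0.0
```

```text
t 1.4 pos [ 0.4327 -0.1944  0.2612] rot [-3.141  0.     0.601] w 0.0599 F [-0.5 -0.5 -0.2]
[0.42, -0.05, 0.27, 0.0] [0.1423, -0.2526, -0.0175, -0.0, 0.0003, 0.287]
```

Emit:
{"api": "play_rows", "payload": {
  "deltas": [
    [0.142,-0.253,-0.018,0,0,0.287,0.3],
    [0.142,-0.253,-0.018,0,0,0.287,0.3],
    [0.142,-0.253,-0.018,0,0,0.287,0.3],
    [0.142,-0.253,-0.018,0,0,0.287,0.3],
    [0.142,-0.253,-0.018,0,0,0.287,0.3],
    [0.142,-0.253,-0.018,0,0,0.287,0.3],
    [0.142,-0.253,-0.018,0,0,0.287,0.3]
  ]
}}

```text
clock: 2.1
position: [0.4199, -0.0509, 0.2704]
tool_rot: [3.141, 0.0, 0.0]
force: [-0.5, 0.3, -0.0]
grip_width: 0.06
finger_force: 0.0
```

Run:
```python
from h import *
im,c=snap('wrist','w2');cv2.imwrite('pics/w2b.png',cv2.resize(im[:,:,::-1],(800,600),interpolation=cv2.INTER_CUBIC));print(observe()['position'],observe()['tool_rot'])
```

```text
[ 0.41990319 -0.05080863  0.2703177 ] [3.14149275e+00 3.09577138e-04 2.03809761e-04]
```

View pics/w2b.png

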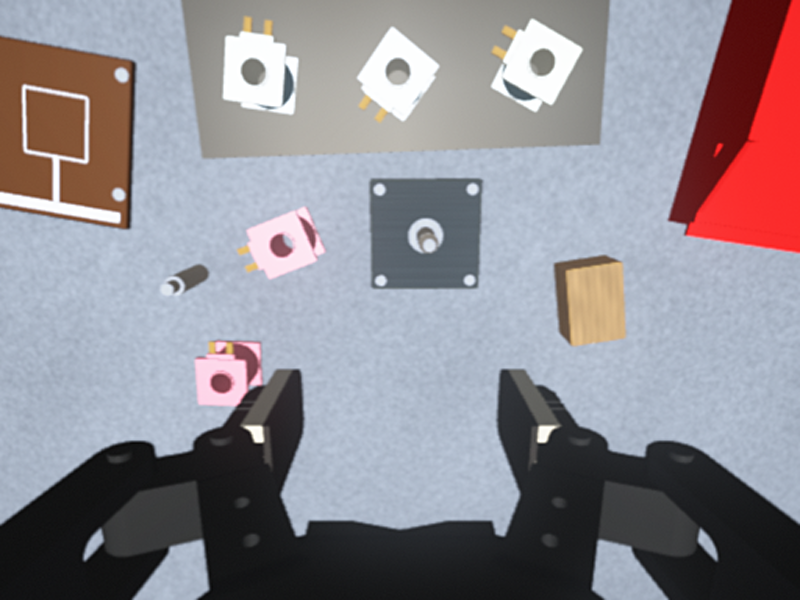

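Wrist view: coils c3, c4 and c5 have their bores at (254,70), (398,70) and (542,61). The gauge tip is at (428,243), and a pallet square is at (55,123).

```bash
cat > det.py <<'E'
from h import *
def coil(im,c,xy,zt=.046,rad=.04):
    """bore centre and lug angle of the coil whose top is at zt near xy"""
    u0=px(c,[*xy,zt]); s=np.linalg.norm(px(c,[xy[0]+.01,xy[1],zt])-u0)/10 # px/mm
    hsv=cv2.cvtColor(im,cv2.COLOR_RGB2HSV); H,S,V=[hsv[...,i].astype(int) for i in range(3)]
    yy,xx=np.mgrid[:384,:512]; near=np.hypot(xx-u0[0],yy-u0[1])<rad*1000*s
    white=((S<45)&(V>190)&near).astype(np.uint8)
    cs,h=cv2.findContours(white,cv2.RETR_CCOMP,cv2.CHAIN_APPROX_NONE)
    best=None
    for k,hh in zip(cs,h[0]):
        if hh[3]<0: continue
        a=cv2.contourArea(k)/s**2
        if 90<a<420:
            m=cv2.minEnclosingCircle(k); e=cv2.fitEllipse(k) if len(k)>5 else (m[0],)
            d=np.hypot(*(np.array(e[0])-u0))
            if best is None or d<best[0]: best=(d,e[0],a)
    b=best[1] if best else None
    br=((H>10)&(H<28)&(S>90)&(V>100)&near)
    bc=np.array([xx[br].mean(),yy[br].mean()]) if br.sum()>5 else None
    P=at(c,*b,zt) if b else None; ang=None
    if P is not None and bc is not None:
        q=at(c,*bc,zt-.002)-P; ang=np.degrees(np.arctan2(q[1],q[0]))
        print('bore',np.round(b,1),'area',round(best[2]),'P',P.round(4),'ang',ang.round(1),'lug r',np.hypot(q[0],q[1]).round(4),'n',br.sum())
    else: print('fail',b,bc)
    return b,P,ang
E
python3 - <<'E'
from det import *
w1,c1=load('w1');w2,c2=load('w2');t,ct=load('top0')
A={'c1':(.65,.045),'c2':(.65,-.143),'c3':(.555,.047),'c4':(.555,-.049),'c5':(.56,-.149)}
r={}
for n in A: print(n,'top');coil(t,ct,A[n])
for n in('c3','c4','c5'): print(n,'w2');r[n]=coil(w2,c2,A[n])
b1=coil(w1,c1,A['c5'])[0]
if b1 and r['c5'][0]: print('tri c5',tri([(c1,*b1),(c2,*r['c5'][0])]).round(4))
k=1/1.5625
print('tip',tri([(c1,252*k,162*k),(c2,428*k,243*k)]).round(4),at(c1,252*k,162*k,.067),at(c2,428*k,243*k,.067))
# gauge base by 4 screws z=.012
q=[at(c2,u*k,v*k,.012) for u,v in((379,189),(473,189),(470,280),(381,280))];print('base',np.mean(q,0).round(4))
q=[at(c1,u*k,v*k,.012) for u,v in((254,93),(338,152),(289,232),(206,179))];print('base',np.mean(q,0).round(4))
E
```

```text
c1 top
fail None [229. 155.]
c2 top
bore [313.9 160.1] area 411 P [ 0.6546 -0.1433  0.046 ] ang -142.7 lug r 0.0299 n 14
c3 top
bore [237.1 197.4] area 419 P [0.5554 0.0501 0.046 ] ang -6.5 lug r 0.0296 n 11
c4 top
bore [276.7 198. ] area 410 P [ 0.5552 -0.0488  0.046 ] ang 143.0 lug r 0.0296 n 12
c5 top
fail None [305.42857143 191.        ]
c3 w2
bore [161.7  45.3] area 222 P [0.5529 0.05   0.046 ] ang -8.9 lug r 0.0292 n 88
c4 w2
bore [254.2  45.1] area 218 P [ 0.5532 -0.0496  0.046 ] ang 143.4 lug r 0.0299 n 64
c5 w2
bore [346.7  39.4] area 227 P [ 0.5588 -0.1487  0.046 ] ang 63.9 lug r 0.0296 n 84
bore [288.8  46.9] area 173 P [ 0.5599 -0.1482  0.046 ] ang 65.2 lug r 0.0287 n 71
tri c5 [ 0.559  -0.1483  0.0477]
tip [ 0.4369 -0.0714  0.0654] [ 0.43722981 -0.07177552  0.067     ] [ 0.43704581 -0.07127756  0.067     ]
base [ 0.4353 -0.0726  0.012 ]
base [ 0.4355 -0.0719  0.012 ]
```

```bash
python3 go.py .559,-.1483,.10,1.126 .559,-.1483,.01,1.126
```

```text
t 2.1 pos [ 0.4199 -0.0508  0.2703] rot [3.141 0.    0.   ] w 0.0598 F [ 0.5 -0.2 -0.8]
[0.559, -0.1483, 0.1, 1.126] [0.2783, 0.195, 0.3406, -0.0, 0.0002, -0.5375]
[0.559, -0.1483, 0.01, 1.126] [0.2783, 0.195, 0.5206, -0.0, 0.0002, -0.5375]
```

Emit:
{"api": "play_rows", "payload": {
  "deltas": [
    [0.278,0.195,0.34,0,0,-0.5375,0.3],
    [0.278,0.195,0.34,0,0,-0.5375,0.3],
    [0.278,0.195,0.34,0,0,-0.5375,0.3],
    [0.278,0.195,0.34,0,0,-0.5375,0.3],
    [0.278,0.195,0.34,0,0,-0.5375,0.3],
    [0.278,0.195,0.34,0,0,-0.5375,0.3],
    [0.278,0.195,0.34,0,0,-0.5375,0.3],
    [0.278,0.195,0.34,0,0,-0.5375,0.3],
    [0.278,0.195,0.34,0,0,-0.5375,0.3]
  ]
}}

```text
clock: 3.05
position: [0.5586, -0.1484, 0.0999]
tool_rot: [-3.141, -0.0, 1.127]
force: [-0.5, 0.6, -0.3]
grip_width: 0.0599
finger_force: 0.0
```

```bash
python3 go.py .559,-.1483,.01,1.126
```

```text
t 3.0 pos [ 0.5586 -0.1484  0.0999] rot [-3.141 -0.     1.127] w 0.0599 F [-0.5  0.6 -0.3]
[0.559, -0.1483, 0.01, 1.126] [0.0006, 0.0007, 0.1798, -0.0004, -0.0001, 0.0002]
```

Emit:
{"api": "play_rows", "payload": {
  "deltas": [
    [0,0,0.09,0,0,0,0.3],
    [0,0,0.18,0,0,0,0.3],
    [0,0,0.18,0,0,0,0.3],
    [0,0,0.18,0,0,0,1],
    [0,0,0.18,0,0,0,1],
    [0,0,0.18,0,0,0,1],
    [0,0,0.18,0,0,0,1],
    [0,0,0.18,0,0,0,1]
  ],
  "newtons": 60
}}

```text
clock: 3.85
position: [0.56, -0.1478, 0.0122]
tool_rot: [3.139, -0.0, 1.125]
force: [-1.1, -0.2, 12.6]
grip_width: 0.0395
finger_force: 61.8
```

```bash
python3 go.py .559,-.1483,.13,1.126 .4363,-.0718,.13,1.126 .4363,-.0718,.064,1.126
```

```text
t 3.9 pos [ 0.56   -0.1478  0.0122] rot [ 3.139 -0.     1.125] w 0.0395 F [-1.1 -0.2 12.6]
[0.559, -0.1483, 0.13, 1.126] [-0.0017, -0.0007, -0.2356, 0.0012, -0.0001, -0.0005]
[0.4363, -0.0718, 0.13, 1.126] [0.0305, -0.2881, -0.2363, 0.0012, -0.0001, -0.0005]
[0.4363, -0.0718, 0.064, 1.126] [0.0304, -0.2884, -0.1043, 0.0012, -0.0001, -0.0005]
```

Emit:
{"api": "play_rows", "payload": {
  "deltas": [
    [0,0,-0.08,0,0,0,1],
    [0,0,-0.16,0,0,0,1],
    [0,0,-0.24,0,0,0,1],
    [0.03,-0.288,-0.24,0,0,0,1],
    [0.03,-0.288,-0.24,0,0,0,1],
    [0.03,-0.288,-0.24,0,0,0,1],
    [0.03,-0.288,-0.24,0,0,0,1],
    [0.03,-0.288,-0.24,0,0,0,1],
    [0.03,-0.288,-0.24,0,0,0,1]
  ]
}}

```text
clock: 4.75
position: [0.4366, -0.0722, 0.131]
tool_rot: [3.14, -0.0, 1.125]
force: [1.0, 0.3, -2.2]
grip_width: 0.0393
finger_force: 61.3
```

```bash
python3 -c "
from h import *
im,c=snap('wrist','w3')"
 python3 go.py .4363,-.0718,.066,1.126
```

```text
t 4.8 pos [ 0.4365 -0.0722  0.1308] rot [ 3.141 -0.     1.125] w 0.0391 F [-1.1  0.7 -0.9]
[0.4363, -0.0718, 0.066, 1.126] [0.0005, -0.0009, 0.1295, 0.0005, -0.0002, -0.0007]
```

View pics/w3.png

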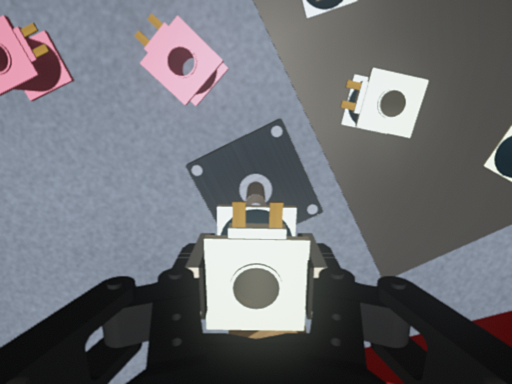

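```bash
cat >> det.py <<'E'
def held(f):
    im,c=load(f); s=observe(); z=s['position'][2]+.0335
    return coil(im,c,s['position'][:2],zt=z,rad=.04)
E
python3 -c "
from det import *
held('w3')"
```

```text
bore [255.7 288. ] area 251 P [ 0.4354 -0.0736  0.1643] ang 60.9 lug r 0.0201 n 869
```

Emit:
{"api": "play_rows", "payload": {
  "deltas": [
    [0,0,0.05,0,0,0,1],
    [0,0,0.1,0,0,0,1],
    [0,0,0.115,0,0,0,1],
    [0,0,0.13,0,0,0,1],
    [0,0,0.13,0,0,0,1]
  ]
}}

```text
clock: 5.3
position: [0.4357, -0.0718, 0.0652]
tool_rot: [-3.141, 0.0, 1.125]
force: [0.1, -0.1, -2.0]
grip_width: 0.0391
finger_force: 61.3
```

Emit:
{"api": "play_rows", "payload": {
  "deltas": [
    [0,0,0,0,0,0,0.3],
    [0,0,0,0,0,0,0.3],
    [0,0,0,0,0,0,0.3],
    [0,0,0,0,0,0,0.3],
    [0,0,-0.08,0,0,0,0.3],
    [0,0,-0.16,0,0,0,0.3],
    [0,0,-0.16,0,0,0,0.3]
  ]
}}

```text
clock: 6.0
position: [0.4375, -0.0719, 0.1494]
tool_rot: [3.136, -0.001, 1.125]
force: [1.3, -0.4, -0.9]
grip_width: 0.0598
finger_force: 0.0
```

```bash
cat >> det.py <<'E'
G=(.4363,-.0718)
def gauge(f):
    im,c=snap('wrist',f)
    for z in(.057,.093): print(z); coil(im,c,G,zt=z)
E
python3 -c "
from det import *
gauge('g1')"
python3 go.py .4363,-.0718,.022,1.126
```

```text
0.057
bore [253.4 198.9] area 245 P [ 0.4355 -0.0719  0.057 ] ang 61.4 lug r 0.03 n 143
0.093
bore [253.4 198.9] area 181 P [ 0.44   -0.0627  0.093 ] ang 61.2 lug r 0.0254 n 141
t 6.0 pos [ 0.4367 -0.0722  0.1475] rot [ 3.137e+00 -1.000e-03  1.125e+00] w 0.0596 F [0.1 0.5 1.2]
[0.4363, -0.0718, 0.022, 1.126] [0.0002, -0.0021, 0.2509, 0.002, -0.0004, -0.0006]
```

Emit:
{"api": "play_rows", "payload": {
  "deltas": [
    [0,0,0.09,0,0,0,0.3],
    [0,0,0.17,0,0,0,0.3],
    [0,0,0.245,0,0,0,0.3],
    [0,0,0.245,0,0,0,0.3],
    [0,0,0.245,0,0,0,1],
    [0,0,0.245,0,0,0,1],
    [0,0,0.245,0,0,0,1],
    [0,0,0.245,0,0,0,1],
    [0,0,0.245,0,0,0,1]
  ]
}}

```text
clock: 6.95
position: [0.4362, -0.0721, 0.024]
tool_rot: [3.14, -0.0, 1.125]
force: [-3.3, -0.1, 15.5]
grip_width: 0.0398
finger_force: 61.8
```

```bash
python3 go.py .4363,-.0718,.16,1.126 .51,.22,.16,1.126  .51,.22,.16,2.976
```

```text
t 7.0 pos [ 0.4362 -0.0721  0.024 ] rot [ 3.14  -0.     1.125] w 0.0398 F [-3.3 -0.1 15.5]
[0.4363, -0.0718, 0.16, 1.126] [0.0008, 0.0004, -0.272, 0.0009, -0.0001, -0.0005]
[0.51, 0.22, 0.16, 1.126] [0.5909, -0.1183, -0.2721, 0.0009, -0.0001, -0.0005]
[0.51, 0.22, 0.16, 2.976] [0.5909, -0.1183, -0.2721, 0.0007, 0.0007, -0.8838]
```

Emit:
{"api": "play_rows", "payload": {
  "deltas": [
    [0,0,-0.09,0,0,0,1],
    [0,0,-0.18,0,0,0,1],
    [0,0,-0.272,0,0,0,1],
    [0.813,-0.025,-0.272,0,0,-0.884,1],
    [0.813,-0.025,-0.272,0,0,-0.884,1],
    [0.813,-0.025,-0.272,0,0,-0.884,1],
    [0.813,-0.025,-0.272,0,0,-0.884,1],
    [0.813,-0.025,-0.272,0,0,-0.884,1],
    [0.813,-0.025,-0.272,0,0,-0.884,1],
    [0.813,-0.025,-0.272,0,0,-0.884,1]
  ]
}}

```text
clock: 7.95
position: [0.5771, 0.25, 0.1595]
tool_rot: [3.141, 0.0, 2.181]
force: [0.7, -0.4, -1.6]
grip_width: 0.0394
finger_force: 63.8
```

```bash
python3 go.py .60,.30,.16,2.976
```

```text
t 8.0 pos [0.5771 0.25   0.1595] rot [3.141 0.    2.181] w 0.0394 F [ 0.7 -0.4 -1.6]
[0.6, 0.3, 0.16, 2.976] [0.0557, 0.0947, -0.001, -0.0, 0.0002, -0.3796]
```

Emit:
{"api": "play_rows", "payload": {
  "deltas": [
    [0.055,0.094,0,0,0,-0.38,1],
    [0.055,0.094,0,0,0,-0.38,1],
    [0.055,0.094,0,0,0,-0.38,1],
    [0.055,0.094,0,0,0,-0.38,1],
    [0.055,0.094,0,0,0,-0.38,1],
    [0.055,0.094,0,0,0,-0.38,1],
    [0.055,0.094,0,0,0,-0.38,1],
    [0.055,0.094,0,0,0,-0.38,1]
  ]
}}

```text
clock: 8.75
position: [0.5996, 0.2976, 0.1592]
tool_rot: [-3.142, 0.0, 2.969]
force: [-0.3, -1.0, -2.0]
grip_width: 0.0396
finger_force: 63.8
```

```bash
python3 -c "
from det import *
im,c=snap('wrist','p1');held('p1')
cv2.imwrite('pics/p1b.png',cv2.resize(im[:,:,::-1],(800,600),interpolation=cv2.INTER_CUBIC))
"; python3 go.py
```

```text
bore [255.8 285.6] area 323 P [0.5993 0.2974 0.1927] ang 167.8 lug r 0.0298 n 646
t 8.8 pos [0.5996 0.2977 0.1592] rot [-3.142  0.     2.969] w 0.0396 F [-0.2 -0.7 -1.6]
```

View pics/p1b.png

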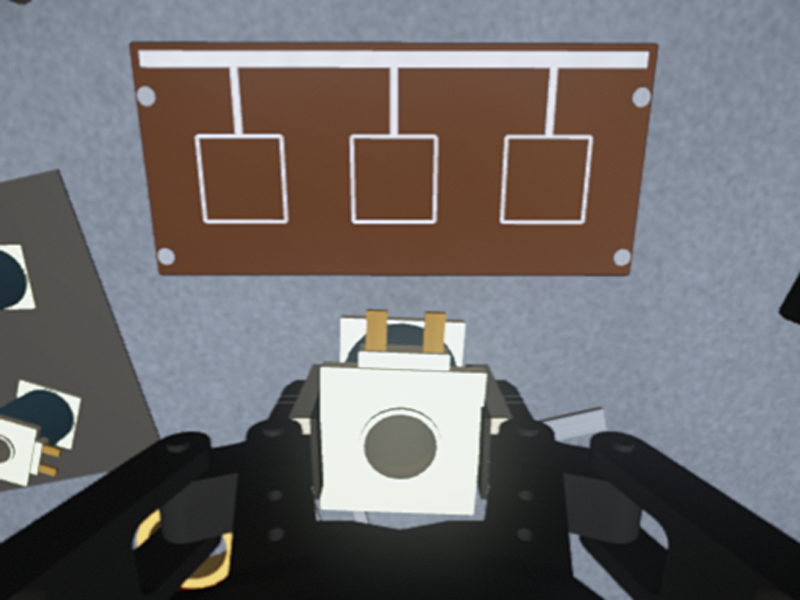

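Pallet from above: the three empty squares are centred near (243,179), (394,179) and (546,179), with the bold line at the top. The coil sits square in the grip, with its lugs towards the line.

```bash
python3 -c "
from det import *
im,c=load('p1');k=1/1.5625
Q=[[(197,135),(283,135),(287,222),(205,222)],[(351,136),(437,136),(436,222),(353,221)],[(506,136),(592,137),(584,222),(501,222)]]
C=[np.array([at(c,u*k,v*k,.008) for u,v in q]) for q in Q]
for q in C: print(q.mean(0).round(4),[np.linalg.norm(q[i]-q[i-1]).round(4) for i in range(4)])
d=C[2].mean(0)-C[0].mean(0);print(np.linalg.norm(d),np.degrees(np.arctan2(d[1],d[0]))+90)
a,b=at(c,131*k,44*k,.008),at(c,656*k,45*k,.008);d=b-a;print(np.linalg.norm(d),np.degrees(np.arctan2(d[1],d[0]))+90)
_,ct=load('top0')
print(tri([(c,394*k,179*k),(ct,219*k,320*k)]))
"
```

```text
[0.5219 0.2179 0.008 ] [np.float64(0.0492), np.float64(0.0491), np.float64(0.0491), np.float64(0.0489)]
[0.5372 0.3048 0.008 ] [np.float64(0.048), np.float64(0.049), np.float64(0.0486), np.float64(0.0494)]
[0.5527 0.3917 0.008 ] [np.float64(0.0486), np.float64(0.0491), np.float64(0.048), np.float64(0.0495)]
0.1764360941720455 169.9647741065448
0.28628719753873333 169.97693103283368
[0.53840686 0.3036456  0.00429246]
```

```bash
python3 go.py .553,.391,.16,2.967 .553,.391,.0205,2.967
```

```text
t 8.8 pos [0.5996 0.2977 0.1592] rot [-3.142  0.     2.969] w 0.0396 F [-0.2 -0.7 -1.6]
[0.553, 0.391, 0.16, 2.967] [0.1238, 0.1678, -0.0016, -0.0, 0.0001, 0.0011]
[0.553, 0.391, 0.0205, 2.967] [0.1239, 0.1678, 0.2774, -0.0, 0.0001, 0.0011]
```

Emit:
{"api": "play_rows", "payload": {
  "deltas": [
    [0.124,0.168,0,0,0,0.001,1],
    [0.124,0.168,0,0,0,0.001,1],
    [0.124,0.168,0,0,0,0.001,1],
    [0.124,0.168,0,0,0,0.001,1],
    [0.124,0.168,0.08,0,0,0.001,1],
    [0.124,0.168,0.16,0,0,0.001,1],
    [0.124,0.168,0.22,0,0,0.001,1],
    [0.124,0.168,0.25,0,0,0.001,1],
    [0.124,0.168,0.25,0,0,0.001,1]
  ]
}}

```text
clock: 9.7
position: [0.5527, 0.3898, 0.0324]
tool_rot: [-3.14, -0.001, 2.968]
force: [-0.0, -0.4, -1.2]
grip_width: 0.0399
finger_force: 63.7
```

```bash
python3 go.py .553,.391,.0205,2.967
```

```text
t 9.7 pos [0.5527 0.3898 0.0324] rot [-3.140e+00 -1.000e-03  2.968e+00] w 0.0399 F [-0.  -0.4 -1.2]
[0.553, 0.391, 0.0205, 2.967] [-0.0002, 0.0025, 0.0238, -0.0009, -0.0007, 0.0004]
```

Emit:
{"api": "play_rows", "payload": {
  "deltas": [
    [0,0.002,0.014,0,0,0,1],
    [0,0.002,0.022,0,0,0,1],
    [0,0.002,0.023,0,0,0,1],
    [0,0.002,0.023,0,0,0,0.3],
    [0,0.002,0.023,0,0,0,0.3],
    [0,0.002,0.023,0,0,0,0.3],
    [0,0.002,-0.06,0,0,0,0.3],
    [0,0.002,-0.14,0,0,0,0.3],
    [0,0.002,-0.24,0,0,0,0.3]
  ]
}}

```text
clock: 10.6
position: [0.5523, 0.3918, 0.1546]
tool_rot: [-3.14, -0.001, 2.97]
force: [1.3, 0.2, 0.6]
grip_width: 0.0596
finger_force: 0.0
```

```bash
python3 -c "
from det import *
im,c=snap('wrist','p2');coil(im,c,(.553,.391),zt=.053)
im,c=snap('top','t2')
for q in((.65,.045),(.65,-.143),(.555,.047),(.555,-.049)): coil(im,c,q)
"; python3 go.py .553,.391,.20,2.501 .555,-.0492,.20,2.501
```

```text
bore [256.4 195.8] area 259 P [0.5522 0.3918 0.053 ] ang -83.6 lug r 0.0111 n 2031
fail None [229. 155.]
bore [314.1 160.1] area 398 P [ 0.6546 -0.1437  0.046 ] ang -143.3 lug r 0.0296 n 14
t 10.7 pos [0.5543 0.3945 0.1608] rot [3.135 0.005 2.969] w 0.0598 F [ 0.8  0.  -0.4]
[0.553, 0.391, 0.2, 2.501] [0.0009, -0.0067, -0.0784, 0.0036, 0.0017, 0.2235]
[0.555, -0.0492, 0.2, 2.501] [-0.1541, -0.8734, -0.0831, 0.0036, 0.0017, 0.2235]Traceback (most recent call last):
  File "<string>", line 5, in <module>
    for q in((.65,.045),(.65,-.143),(.555,.047),(.555,-.049)): coil(im,c,q)
                                                               ~~~~^^^^^^^^
  File "det.py", line 10, in coil
    for k,hh in zip(cs,h[0]):
                       ~^^^
TypeError: 'NoneType' object is not subscriptable
```

Emit:
{"api": "play_rows", "payload": {
  "deltas": [
    [-0.154,-0.873,-0.15,0,0,0.2235,0.3],
    [-0.154,-0.873,-0.15,0,0,0.2235,0.3],
    [-0.154,-0.873,-0.15,0,0,0.2235,0.3],
    [-0.154,-0.873,-0.15,0,0,0.2235,0.3],
    [-0.154,-0.873,-0.15,0,0,0.2235,0.3],
    [-0.154,-0.873,-0.15,0,0,0.2235,0.3],
    [-0.154,-0.873,-0.15,0,0,0.2235,0.3],
    [-0.154,-0.873,-0.15,0,0,0.2235,0.3],
    [-0.154,-0.873,-0.15,0,0,0.2235,0.3],
    [-0.154,-0.873,-0.15,0,0,0.2235,0.3]
  ]
}}

```text
clock: 11.7
position: [0.554, -0.0583, 0.2294]
tool_rot: [-3.14, 0.002, 2.492]
force: [-0.0, 1.1, -0.4]
grip_width: 0.0598
finger_force: 0.0
```

Emit:
{"api": "play_rows", "payload": {
  "deltas": [
    [0,0,0,0,0,0,0.3],
    [0,0,0,0,0,0,0.3]
  ]
}}

```text
clock: 11.9
position: [0.5539, -0.0499, 0.2291]
tool_rot: [3.141, 0.0, 2.502]
force: [0.3, 1.4, 0.2]
grip_width: 0.0595
finger_force: 0.0
```

```bash
sed -i 's/for k,hh in zip(cs,h\[0\])/for k,hh in zip(cs,h[0] if h is not None else [])/' det.py; python3 -c "
from det import *
im,c=snap('wrist','w4')
for q in((.65,.045),(.65,-.143),(.555,.047),(.555,-.049)): print(px(c,[*q,.046]).round());coil(im,c,q)
"; python3 go.py
```

```text
[380. 194.]
bore [380.6 191.8] area 283 P [0.6481 0.0466 0.046 ] ang 62.6 lug r 0.0287 n 71
[242. 286.]
bore [242.1 288.3] area 249 P [ 0.6523 -0.144   0.046 ] ang -144.9 lug r 0.0298 n 71
[334. 120.]
bore [335.4 116.6] area 262 P [0.5529 0.0502 0.046 ] ang -9.0 lug r 0.0291 n 67
[258. 176.]
bore [256.  174.5] area 245 P [ 0.5529 -0.0497  0.046 ] ang 144.1 lug r 0.0297 n 67
t 11.9 pos [ 0.5538 -0.0496  0.229 ] rot [ 3.141 -0.     2.503] w 0.0601 F [-1.   0.9 -0.2]
```

Emit:
{"api": "play_rows", "payload": {
  "deltas": [
    [0,0,0.09,0,0,0,0.3],
    [0.001,0,0.18,0,0,0,0.3],
    [0.001,0,0.27,0,0,0,0.3],
    [0.001,0,0.36,0,0,0,0.3],
    [0.001,0,0.433,0,0,0,0.3],
    [0.001,0,0.433,0,0,0,0.3],
    [0.001,0,0.433,0,0,0,1],
    [0.001,0,0.433,0,0,0,1],
    [0.001,0,0.433,0,0,0,1],
    [0.001,0,0.433,0,0,0,1]
  ]
}}

```text
clock: 12.95
position: [0.5545, -0.0508, 0.0142]
tool_rot: [3.14, 0.002, 2.501]
force: [-1.4, 1.0, 12.2]
grip_width: 0.0393
finger_force: 62.1
```

```bash
python3 go.py .553,-.0497,.13,2.503 .4363,-.0718,.13,2.503 .4363,-.0718,.0655,2.503
```

```text
t 12.9 pos [ 0.5545 -0.0508  0.0142] rot [3.140e+00 2.000e-03 2.501e+00] w 0.0393 F [-1.4  1.  12.2]
[0.553, -0.0497, 0.13, 2.503] [0.0032, 0.0002, -0.2315, 0.0006, 0.0011, -0.001]
[0.4363, -0.0718, 0.13, 2.503] [0.1639, -0.1747, -0.2321, 0.0006, 0.0011, -0.001]
[0.4363, -0.0718, 0.0655, 2.503] [0.1642, -0.1749, -0.1031, 0.0006, 0.0011, -0.001]
```

Emit:
{"api": "play_rows", "payload": {
  "deltas": [
    [0,0,-0.08,0,0,0,1],
    [0,0,-0.16,0,0,0,1],
    [0,0,-0.232,0,0,0,1],
    [0.164,-0.175,-0.232,0,0,0,1],
    [0.164,-0.175,-0.232,0,0,0,1],
    [0.164,-0.175,-0.232,0,0,0,1],
    [0.164,-0.175,-0.232,0,0,0,1],
    [0.164,-0.175,-0.232,0,0,0,1],
    [0.164,-0.175,-0.232,0,0,0,1]
  ]
}}

```text
clock: 13.85
position: [0.4365, -0.0717, 0.1289]
tool_rot: [3.141, 0.001, 2.501]
force: [-0.0, 0.3, -1.2]
grip_width: 0.0392
finger_force: 61.1
```

```bash
python3 -c "
from det import *
im,c=snap('wrist','w5');held('w5')"; python3 go.py .4363,-.0718,.0665,2.503
```

```text
bore [255.8 281.5] area 288 P [ 0.4348 -0.071   0.1622] ang 143.1 lug r 0.0294 n 667
t 13.9 pos [ 0.4364 -0.0716  0.1287] rot [3.141e+00 1.000e-03 2.501e+00] w 0.0391 F [ 0.5 -0.1 -0.9]
[0.4363, -0.0718, 0.0665, 2.503] [-0.0001, -0.0005, 0.1245, 0.0004, 0.0003, -0.0008]
```

Emit:
{"api": "play_rows", "payload": {
  "deltas": [
    [-0.003,0,0.04,0,0,0,1],
    [-0.003,0,0.085,0,0,0,1],
    [-0.003,0,0.115,0,0,0,1],
    [-0.003,0,0.125,0,0,0,1],
    [-0.003,0,0.125,0,0,0,0.3],
    [-0.003,0,0.125,0,0,0,0.3],
    [-0.003,0,0.125,0,0,0,0.3],
    [-0.003,0,0.05,0,0,0,0.3],
    [-0.003,0,-0.03,0,0,0,0.3],
    [-0.003,0,-0.03,0,0,0,0.3]
  ]
}}

```text
clock: 14.9
position: [0.4386, -0.0728, 0.1475]
tool_rot: [3.139, 0.005, 2.501]
force: [0.4, -0.5, -0.7]
grip_width: 0.0599
finger_force: 0.0
```

```bash
python3 -c "
from det import *
gauge('g2')"; python3 go.py .4363,-.0718,.024,2.51 .4363,-.0718,.061,2.51
```

```text
0.057
bore [254.1 200.3] area 350 P [ 0.4386 -0.075   0.057 ] ang 142.1 lug r 0.035 n 201
0.093
bore [254.1 200.3] area 262 P [ 0.4302 -0.0685  0.093 ] ang 141.0 lug r 0.0279 n 122
t 14.9 pos [ 0.4378 -0.0733  0.1456] rot [3.14  0.004 2.5  ] w 0.06 F [-1.1 -0.4 -0.4]
[0.4363, -0.0718, 0.024, 2.51] [0.0053, 0.0003, 0.2433, 0.0005, 0.002, -0.0047]
[0.4363, -0.0718, 0.061, 2.51] [0.005, 0.0004, 0.1693, 0.0005, 0.002, -0.0047]
```

```bash
python3 -c "
from det import *
gauge('g3')
im,c=load('g3')
s,cs=snap('scene','s3')
u=px(cs,[.436,-.072,.05]).astype(int);print(u)
a=cv2.resize(im[100:300,150:350],(400,400));b=cv2.resize(s[max(0,u[1]-40):u[1]+40,u[0]-40:u[0]+40],(400,400),interpolation=cv2.INTER_CUBIC)
cv2.imwrite('pics/g3v.png',np.hstack([a,b])[:,:,::-1])"
```

```text
0.057
bore [255.6 201.7] area 359 P [ 0.4388 -0.0749  0.057 ] ang 143.3 lug r 0.0349 n 211
0.093
bore [255.6 201.7] area 268 P [ 0.4302 -0.0684  0.093 ] ang 142.3 lug r 0.0277 n 129
[203 214]
```

View pics/g3v.png

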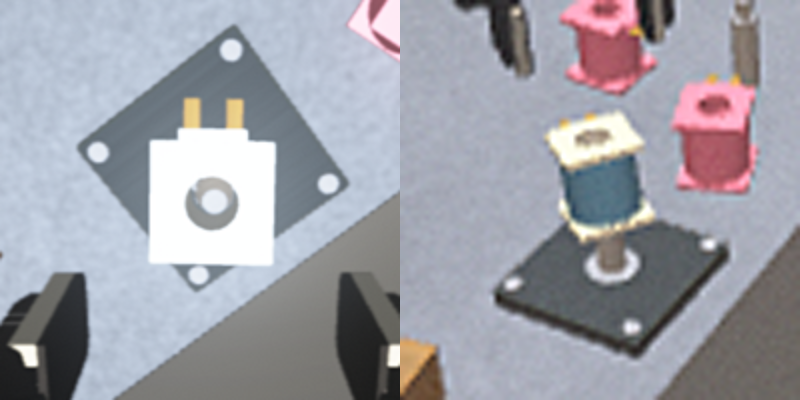

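The coil on the gauge hangs tilted well above the base, so it is either blocked by a sleeve or jammed. I'll regrip it, straighten it and push gently.

Emit:
{"api": "play_rows", "payload": {
  "deltas": [
    [0.005,0,0.08,0,0.001,-0.004,0.3],
    [0.005,0,0.16,0,0.001,-0.004,0.3],
    [0.005,0,0.17,0,0.001,-0.004,0.3],
    [0.005,0,0.17,0,0.001,-0.004,0.3],
    [0.005,0,0.17,0,0.001,-0.004,1],
    [0.005,0,0.17,0,0.001,-0.004,1],
    [0.005,0,0.17,0,0.001,-0.004,1],
    [0.005,0,0.17,0,0.001,-0.004,1]
  ]
}}

```text
clock: 15.85
position: [0.4353, -0.0715, 0.0595]
tool_rot: [3.141, -0.0, 2.509]
force: [-1.0, 1.3, 8.3]
grip_width: 0.0394
finger_force: 60.7
```

```bash
python3 -c "
from det import *
im,c=snap('wrist','w6');held('w6')
s,cs=snap('scene','s4')
u=px(cs,[.436,-.072,.05]).astype(int)
a=cv2.resize(im[100:380,120:400],(400,400));b=cv2.resize(s[max(0,u[1]-40):u[1]+40,u[0]-40:u[0]+40],(400,400),interpolation=cv2.INTER_CUBIC)
cv2.imwrite('pics/g4v.png',np.hstack([a,b])[:,:,::-1])"; python3 go.py
```

```text
bore [255.7 273. ] area 282 P [ 0.4305 -0.0685  0.093 ] ang 142.6 lug r 0.0283 n 350
t 15.9 pos [ 0.4353 -0.0714  0.0595] rot [ 3.141 -0.     2.509] w 0.0396 F [-1.   1.3 10.1]
```

View pics/g4v.png

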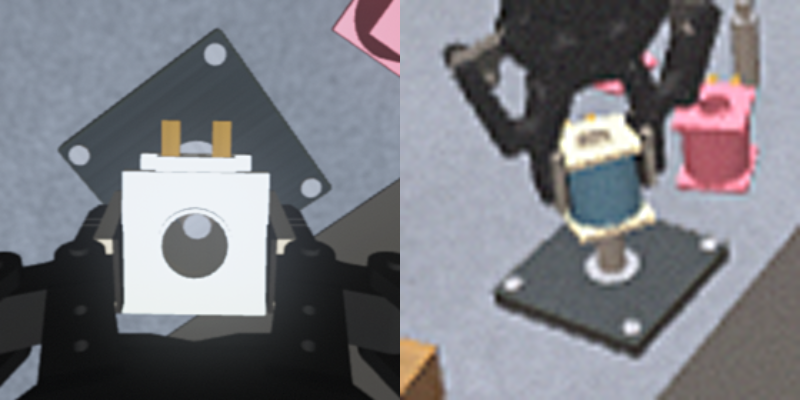

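Emit:
{"api": "play_rows", "payload": {
  "deltas": [
    [0,0,0.004,0,0,0,1],
    [0,0,0.008,0,0,0,1],
    [0,0,0.008,0,0,0,1]
  ]
}}

```text
clock: 16.25
position: [0.4358, -0.0714, 0.0569]
tool_rot: [3.141, 0.002, 2.51]
force: [-12.4, -0.2, 59.4]
grip_width: 0.0395
finger_force: 67.4
```

Emit:
{"api": "play_rows", "payload": {
  "deltas": [
    [0,0,-0.008,0,0,0,1],
    [0,0,-0.008,0,0,0,1]
  ]
}}

```text
clock: 16.45
position: [0.4351, -0.0716, 0.0594]
tool_rot: [3.141, -0.0, 2.509]
force: [1.1, 0.7, 1.0]
grip_width: 0.0391
finger_force: 60.5
```

```bash
python3 -c "
from det import *
_,c=load('s3');o=px(c,[.436,-.072,.05]).astype(int)-40
for z in(.012,.03,.04,.048,.057,.067,.08,.093): print(z,((px(c,[*G,z])-o)*5+[400,0]).round())
"; python3 go.py
```

```text
0.012 [611. 261.]
0.03 [608. 235.]
0.04 [607. 220.]
0.048 [605. 208.]
0.057 [604. 194.]
0.067 [602. 179.]
0.08 [600. 158.]
0.093 [598. 138.]
t 16.4 pos [ 0.4351 -0.0716  0.0594] rot [ 3.141 -0.     2.509] w 0.0391 F [1.1 0.7 1. ]
```

```bash
python3 go.py .435,-.0716,.17,2.509 .581,-.359,.17,2.99 .581,-.359,.026,2.99
```

```text
t 16.4 pos [ 0.4351 -0.0716  0.0594] rot [ 3.141 -0.     2.509] w 0.0391 F [1.1 0.7 1. ]
[0.435, -0.0716, 0.17, 2.509] [0.0003, -0.0, -0.2212, 0.0002, -0.0002, 0.0]
[0.581, -0.359, 0.17, 2.99] [-0.575, -0.291, -0.2216, 0.0003, -0.0002, -0.2296]
[0.581, -0.359, 0.026, 2.99] [-0.5752, -0.2911, 0.0664, 0.0003, -0.0002, -0.2296]
```

Emit:
{"api": "play_rows", "payload": {
  "deltas": [
    [0,0,-0.08,0,0,0,1],
    [0,0,-0.16,0,0,0,1],
    [0,0,-0.222,0,0,0,1],
    [-0.575,-0.291,-0.222,0,0,-0.23,1],
    [-0.575,-0.291,-0.222,0,0,-0.23,1],
    [-0.575,-0.291,-0.222,0,0,-0.23,1],
    [-0.575,-0.291,-0.222,0,0,-0.23,1],
    [-0.575,-0.291,-0.222,0,0,-0.23,1],
    [-0.575,-0.291,-0.222,0,0,-0.23,1],
    [-0.575,-0.291,-0.222,0,0,-0.23,1]
  ]
}}

```text
clock: 17.45
position: [0.5809, -0.3632, 0.168]
tool_rot: [3.141, -0.002, 2.987]
force: [-0.7, 0.3, -1.7]
grip_width: 0.0389
finger_force: 61.3
```

Emit:
{"api": "play_rows", "payload": {
  "deltas": [
    [0,0,0,0,0,0,1],
    [0,0,0,0,0,0,1],
    [0,0,0,0,0,0,1]
  ]
}}

```text
clock: 17.75
position: [0.5806, -0.3578, 0.169]
tool_rot: [3.14, -0.002, 2.992]
force: [0.5, -0.1, -1.6]
grip_width: 0.0394
finger_force: 61.3
```

```bash
python3 go.py .581,-.359,.026,2.99; python3 -c "
from det import *
im,c=snap('wrist','b1')"
```

```text
t 17.8 pos [ 0.5806 -0.3578  0.169 ] rot [ 3.140e+00 -2.000e-03  2.992e+00] w 0.0394 F [ 0.5 -0.1 -1.6]
[0.581, -0.359, 0.026, 2.99] [-0.0019, -0.0026, 0.2859, 0.0006, -0.001, 0.0011]
```

View pics/b1.png

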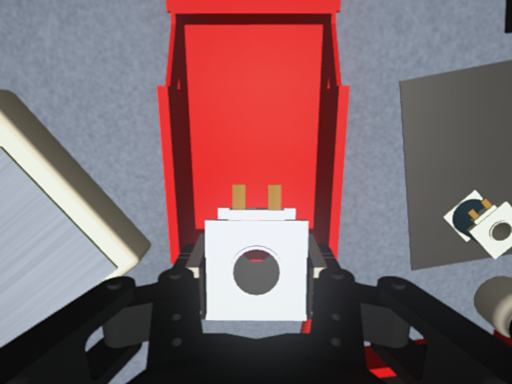

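The held coil is centred over the rear of the reject bin and square to it.

Emit:
{"api": "play_rows", "payload": {
  "deltas": [
    [-0.002,-0.003,0.08,0,0,0,1],
    [-0.002,-0.003,0.16,0,0,0,1],
    [-0.002,-0.003,0.24,0,0,0,1],
    [-0.002,-0.003,0.29,0,0,0,1],
    [-0.002,-0.003,0.29,0,0,0,0.3],
    [-0.002,-0.003,0.29,0,0,0,0.3],
    [-0.002,-0.003,0.29,0,0,0,0.3],
    [-0.002,-0.003,0.2,0,0,0,0.3],
    [-0.002,-0.003,0.1,0,0,0,0.3],
    [-0.002,-0.003,0,0,0,0,0.3]
  ]
}}

```text
clock: 18.8
position: [0.5817, -0.36, 0.1725]
tool_rot: [3.141, -0.0, 2.992]
force: [1.4, -1.2, -0.2]
grip_width: 0.06
finger_force: 0.0
```

```bash
python3 go.py .655,-.144,.17,3.76 .653,-.1438,.20,0.625
```

```text
t 18.8 pos [ 0.5817 -0.36    0.1725] rot [ 3.141 -0.     2.992] w 0.06 F [ 1.4 -1.2 -0.2]
[0.655, -0.144, 0.17, 3.76] [-0.0804, 0.4491, 0.0051, 0.0003, -0.0001, -0.3668]
[0.653, -0.1438, 0.2, 0.625] [-0.0764, 0.4489, -0.0549, -0.0001, -0.0004, 1.13]
```

Emit:
{"api": "play_rows", "payload": {
  "deltas": [
    [-0.079,0.449,-0.06,0,0,-0.367,0.3],
    [-0.079,0.449,-0.06,0,0,-0.367,0.3],
    [-0.079,0.449,-0.06,0,0,-0.367,0.3],
    [-0.079,0.449,-0.06,0,0,-0.367,0.3],
    [-0.079,0.449,-0.06,0,0,-0.367,0.3],
    [-0.079,0.449,-0.06,0,0,-0.367,0.3],
    [-0.079,0.449,-0.06,0,0,-0.367,0.3],
    [-0.079,0.449,-0.06,0,0,-0.367,0.3],
    [-0.079,0.449,-0.06,0,0,-0.367,0.3]
  ]
}}

```text
clock: 19.7
position: [0.6541, -0.1457, 0.1994]
tool_rot: [3.14, -0.001, -2.526]
force: [0.2, 0.5, 0.2]
grip_width: 0.0599
finger_force: 0.0
```

```bash
python3 -c "
from det import *
im,c=snap('wrist','w7')
_,P,a=coil(im,c,(.653,-.144))
print(observe()['qpos'][6])
import go; go.rows([[P[0],P[1],.013,np.radians(a+360)]])"
```

```text
bore [258.8 183.3] area 166 P [ 0.6533 -0.1424  0.046 ] ang -142.1 lug r 0.0315 n 66
1.7356591708562676
t 19.8 pos [ 0.6541 -0.1455  0.1993] rot [ 3.140e+00 -1.000e-03 -2.526e+00] w 0.0598 F [-0.6  0.2 -0.1]
[np.float64(0.6532552427549372), np.float64(-0.14240588169287027), 0.013, np.float64(3.803134226611658)] [-0.0025, 0.0055, 0.3725, 0.0007, -0.0004, -0.0218]
```

Emit:
{"api": "play_rows", "payload": {
  "deltas": [
    [-0.002,0.005,0.09,0,0,-0.012,0.3],
    [-0.002,0.005,0.18,0,0,-0.012,0.3],
    [-0.002,0.005,0.27,0,0,-0.012,0.3],
    [-0.002,0.005,0.34,0,0,-0.012,0.3],
    [-0.002,0.005,0.372,0,0,-0.012,0.3],
    [-0.002,0.005,0.372,0,0,-0.012,0.3],
    [-0.002,0.005,0.372,0,0,-0.012,1],
    [-0.002,0.005,0.372,0,0,-0.012,1],
    [-0.002,0.005,0.372,0,0,-0.012,1],
    [-0.002,0.005,0.372,0,0,-0.012,1]
  ]
}}

```text
clock: 20.75
position: [0.6545, -0.1416, 0.0152]
tool_rot: [-3.142, 0.001, -2.499]
force: [-0.6, 0.2, 9.1]
grip_width: 0.0393
finger_force: 61.4
```

```bash
python3 go.py .653,-.143,.14,3.757 .4363,-.0718,.14,3.757
```

```text
t 20.8 pos [ 0.6545 -0.1416  0.0152] rot [-3.142e+00  1.000e-03 -2.499e+00] w 0.0393 F [-0.6  0.2  9.1]
[0.653, -0.143, 0.14, 3.757] [0.0037, -0.0004, -0.2495, -0.0, 0.0006, 0.0131]
[0.4363, -0.0718, 0.14, 3.757] [0.2651, 0.3734, -0.2499, -0.0, 0.0006, 0.0131]
```

Emit:
{"api": "play_rows", "payload": {
  "deltas": [
    [0,0,-0.08,0,0,0,1],
    [0,0,-0.16,0,0,0,1],
    [0,0,-0.245,0,0,0,1],
    [0.265,0.373,-0.245,0,0,0,1],
    [0.265,0.373,-0.245,0,0,0,1],
    [0.265,0.373,-0.245,0,0,0,1],
    [0.265,0.373,-0.245,0,0,0,1],
    [0.265,0.373,-0.245,0,0,0,1],
    [0.265,0.373,-0.245,0,0,0,1],
    [0.265,0.373,-0.245,0,0,0,1]
  ]
}}

```text
clock: 21.75
position: [0.4362, -0.0723, 0.1369]
tool_rot: [-3.141, -0.0, -2.498]
force: [1.3, -0.1, -0.7]
grip_width: 0.0393
finger_force: 61.0
```

```bash
python3 -c "
from det import *
im,c=snap('wrist','w8');held('w8')"; python3 go.py .4363,-.0718,.068,3.78
```

```text
bore [255.8 277.2] area 285 P [ 0.433  -0.0746  0.1702] ang -142.5 lug r 0.0281 n 517
t 21.8 pos [ 0.4366 -0.0723  0.1367] rot [ 3.141  0.    -2.499] w 0.0392 F [ 0.3 -0.7 -0.8]
[0.4363, -0.0718, 0.068, 3.78] [0.0, 0.0011, 0.1375, 0.0001, 0.0001, 0.0021]
```

Emit:
{"api": "play_rows", "payload": {
  "deltas": [
    [-0.007,0.001,0.05,0,0,0,1],
    [-0.007,0.001,0.09,0,0,0,1],
    [-0.007,0.001,0.12,0,0,0,1],
    [-0.007,0.001,0.137,0,0,0,1],
    [-0.007,0.001,0.137,0,0,0,0.3],
    [-0.007,0.001,0.137,0,0,0,0.3],
    [-0.007,0.001,0.137,0,0,0,0.3],
    [-0.007,0.001,0.06,0,0,0,0.3],
    [-0.007,0.001,-0.02,0,0,0,0.3],
    [-0.007,0.001,-0.02,0,0,0,0.3]
  ]
}}

```text
clock: 22.8
position: [0.4401, -0.0693, 0.15]
tool_rot: [-3.139, 0.003, -2.499]
force: [0.7, 0.2, -0.5]
grip_width: 0.0598
finger_force: 0.0
```

```bash
python3 -c "
from det import *
gauge('g5')"; python3 go.py .4363,-.0718,.024,3.78 .4363,-.0718,.061,3.78
```

```text
0.057
bore [259.2 191.8] area 167 P [ 0.4343 -0.0706  0.057 ] ang -140.2 lug r 0.0296 n 139
0.093
bore [259.2 191.8] area 125 P [ 0.4269 -0.0764  0.093 ] ang -139.4 lug r 0.0244 n 113
t 22.9 pos [ 0.4393 -0.0699  0.1481] rot [-3.140e+00  1.000e-03 -2.499e+00] w 0.0601 F [ 0.2 -0.1 -0.9]
[0.4363, -0.0718, 0.024, 3.78] [0.0075, 0.0009, 0.2481, -0.0007, 0.0007, 0.0019]
[0.4363, -0.0718, 0.061, 3.78] [0.0074, 0.0008, 0.1741, -0.0007, 0.0007, 0.0019]
```

Emit:
{"api": "play_rows", "payload": {
  "deltas": [
    [0.008,0.001,0.09,0,0,0,0.3],
    [0.008,0.001,0.17,0,0,0,0.3],
    [0.008,0.001,0.245,0,0,0,0.3],
    [0.008,0.001,0.246,0,0,0,0.3],
    [0.008,0.001,0.246,0,0,0,1],
    [0.008,0.001,0.246,0,0,0,1],
    [0.008,0.001,0.246,0,0,0,1],
    [0.008,0.001,0.246,0,0,0,1],
    [0.008,0.001,0.246,0,0,0,1]
  ]
}}

```text
clock: 23.75
position: [0.4353, -0.0716, 0.0243]
tool_rot: [3.142, 0.0, -2.499]
force: [-2.7, -0.6, 15.2]
grip_width: 0.0394
finger_force: 61.5
```

```bash
python3 go.py .4363,-.0718,.16,3.784 .5375,.3045,.16,2.967
```

```text
t 23.8 pos [ 0.4353 -0.0716  0.0243] rot [ 3.142  0.    -2.499] w 0.0394 F [-2.7 -0.6 15.2]
[0.4363, -0.0718, 0.16, 3.784] [-0.0015, -0.0015, -0.2714, 0.0, 0.0002, 0.0002]
[0.5375, 0.3045, 0.16, 2.967] [-0.6147, 0.4795, -0.2711, 0.0001, 0.0002, 0.3903]
```

Emit:
{"api": "play_rows", "payload": {
  "deltas": [
    [0,0,-0.09,0,0,0,1],
    [0,0,-0.18,0,0,0,1],
    [0,0,-0.271,0,0,0,1],
    [-0.615,0.48,-0.271,0,0,0.39,1],
    [-0.615,0.48,-0.271,0,0,0.39,1],
    [-0.615,0.48,-0.271,0,0,0.39,1],
    [-0.615,0.48,-0.271,0,0,0.39,1],
    [-0.615,0.48,-0.271,0,0,0.39,1],
    [-0.615,0.48,-0.271,0,0,0.39,1],
    [-0.615,0.48,-0.271,0,0,0.39,1]
  ]
}}

```text
clock: 24.75
position: [0.5233, 0.2562, 0.1599]
tool_rot: [3.14, -0.0, 2.964]
force: [1.1, -0.8, 0.3]
grip_width: 0.0392
finger_force: 65.5
```

```bash
python3 go.py .5375,.3045,.16,2.967
```

```text
t 24.8 pos [0.5233 0.2562 0.1599] rot [ 3.14  -0.     2.964] w 0.0392 F [ 1.1 -0.8  0.3]
[0.5375, 0.3045, 0.16, 2.967] [-0.0108, 0.1002, -0.0001, 0.0006, -0.0002, -0.0014]
```

Emit:
{"api": "play_rows", "payload": {
  "deltas": [
    [-0.011,0.09,0,0,0,-0.001,1],
    [-0.011,0.09,0,0,0,-0.001,1],
    [-0.011,0.09,0.06,0,0,-0.001,1],
    [-0.011,0.09,0.06,0,0,-0.001,1]
  ]
}}

```text
clock: 25.15
position: [0.5351, 0.2963, 0.1268]
tool_rot: [-3.14, -0.004, 2.971]
force: [0.5, -0.9, -0.9]
grip_width: 0.0392
finger_force: 65.4
```

```bash
python3 -c "
from det import *
im,c=snap('wrist','p3');held('p3')"; python3 go.py .5375,.3045,.0205,2.967
```

```text
bore [255.8 287.2] area 313 P [0.5346 0.2962 0.1619] ang 164.7 lug r 0.0263 n 1889
t 25.2 pos [0.5356 0.2966 0.1284] rot [-3.141 -0.004  2.97 ] w 0.0388 F [-0.1 -0.4 -1.1]
[0.5375, 0.3045, 0.0205, 2.967] [-0.0019, 0.0163, 0.2158, -0.0002, -0.0017, 0.0015]
```

Emit:
{"api": "play_rows", "payload": {
  "deltas": [
    [-0.003,0.016,0.06,0,0,0.001,1],
    [-0.003,0.016,0.12,0,0,0.001,1],
    [-0.003,0.016,0.17,0,0,0.001,1],
    [-0.003,0.016,0.185,0,0,0.001,1],
    [-0.003,0.016,0.185,0,0,0.001,1]
  ]
}}

```text
clock: 25.7
position: [0.539, 0.305, 0.0369]
tool_rot: [3.141, -0.002, 2.968]
force: [0.7, 0.2, -0.8]
grip_width: 0.0393
finger_force: 65.4
```

```bash
python3 go.py .5378,.3045,.0205,2.967
```

```text
t 25.7 pos [0.539  0.305  0.0369] rot [ 3.141e+00 -2.000e-03  2.968e+00] w 0.0393 F [ 0.7  0.2 -0.8]
[0.5378, 0.3045, 0.0205, 2.967] [0.0022, -0.0014, 0.0328, 0.0005, -0.001, 0.0003]
```

Emit:
{"api": "play_rows", "payload": {
  "deltas": [
    [0.002,-0.001,0.016,0,0,0,1],
    [0.002,-0.001,0.03,0,0,0,1],
    [0.002,-0.001,0.032,0,0,0,1],
    [0.002,-0.001,0.032,0,0,0,0.3],
    [0.002,-0.001,0.032,0,0,0,0.3],
    [0.002,-0.001,0.032,0,0,0,0.3],
    [0.002,-0.001,-0.06,0,0,0,0.3],
    [0.002,-0.001,-0.14,0,0,0,0.3],
    [0.002,-0.001,-0.24,0,0,0,0.3],
    [0.002,-0.001,-0.26,0,0,0,0.3]
  ]
}}

```text
clock: 26.7
position: [0.5392, 0.3063, 0.1715]
tool_rot: [3.136, 0.003, 2.968]
force: [0.4, -0.3, 0.1]
grip_width: 0.0596
finger_force: 0.0
```

```bash
python3 -c "
from det import *
im,c=snap('wrist','p4');coil(im,c,(.5375,.3045),zt=.053)
for q in((.65,.045),(.555,.047)): print(px(c,[*q,.046]).round());coil(im,c,q)
"; python3 go.py .648,.0466,.2,1.093
```

```text
bore [252.9 189.4] area 281 P [0.538  0.3042 0.053 ] ang -131.8 lug r 0.0037 n 1759
[ 21. 336.]
fail None None
[-15. 251.]
fail None [  4.41176471 275.43137255]
t 26.8 pos [0.5392 0.3058 0.1707] rot [3.137e+00 2.000e-03 2.968e+00] w 0.0595 F [ 1.4 -0.6  2.2]
[0.648, 0.0466, 0.2, 1.093] [-0.304, -0.4728, -0.06, 0.0025, -0.0012, 0.8952]
```

Emit:
{"api": "play_rows", "payload": {
  "deltas": [
    [-0.304,-0.473,-0.08,0,0,0.895,0.3],
    [-0.304,-0.473,-0.08,0,0,0.895,0.3],
    [-0.304,-0.473,-0.08,0,0,0.895,0.3],
    [-0.304,-0.473,-0.08,0,0,0.895,0.3],
    [-0.304,-0.473,-0.08,0,0,0.895,0.3],
    [-0.304,-0.473,-0.08,0,0,0.895,0.3],
    [-0.304,-0.473,-0.08,0,0,0.895,0.3],
    [-0.304,-0.473,-0.08,0,0,0.895,0.3],
    [-0.304,-0.473,-0.08,0,0,0.895,0.3],
    [-0.304,-0.473,-0.08,0,0,0.895,0.3]
  ]
}}

```text
clock: 27.75
position: [0.6467, 0.0453, 0.2049]
tool_rot: [-3.139, -0.001, 1.462]
force: [-1.7, 0.4, 0.5]
grip_width: 0.0598
finger_force: 0.0
```

```bash
python3 go.py .648,.0466,.2,1.093
```

```text
t 27.8 pos [0.6467 0.0453 0.2049] rot [-3.139e+00 -1.000e-03  1.462e+00] w 0.0598 F [-1.7  0.4  0.5]
[0.648, 0.0466, 0.2, 1.093] [0.0029, 0.0022, 0.0097, -0.0013, -0.0001, 0.1761]
```

Emit:
{"api": "play_rows", "payload": {
  "deltas": [
    [0.003,0.002,0,0,0,0.176,0.3],
    [0.003,0.002,0,0,0,0.176,0.3],
    [0.003,0.002,0,0,0,0.176,0.3],
    [0.003,0.002,0,0,0,0.176,0.3]
  ]
}}

```text
clock: 28.15
position: [0.6479, 0.0469, 0.2051]
tool_rot: [-3.139, 0.0, 1.099]
force: [-0.4, -0.1, -0.1]
grip_width: 0.06
finger_force: 0.0
```

```bash
python3 -c "
from det import *
im,c=snap('wrist','w9')
_,P,a=coil(im,c,(.648,.0466)); coil(im,c,(.553,.05))
import go; go.rows([[P[0],P[1],.013,np.radians(a)]])"
```

```text
bore [256.6 180.1] area 249 P [0.6474 0.0461 0.046 ] ang 60.2 lug r 0.0298 n 87
bore [172.  218.5] area 266 P [0.5521 0.0497 0.046 ] ang -6.6 lug r 0.0301 n 82
t 28.2 pos [0.6479 0.0469 0.2052] rot [-3.139  0.     1.102] w 0.0597 F [-1.1  0.6 -0.6]
[np.float64(0.6474285713794522), np.float64(0.04613049669773829), 0.013, np.float64(1.0508440585003438)] [-0.0017, 0.0007, 0.3843, -0.0011, 0.0002, 0.0242]
```

Emit:
{"api": "play_rows", "payload": {
  "deltas": [
    [-0.002,0.001,0.09,0,0,0.012,0.3],
    [-0.002,0.001,0.18,0,0,0.012,0.3],
    [-0.002,0.001,0.27,0,0,0.012,0.3],
    [-0.002,0.001,0.35,0,0,0.012,0.3],
    [-0.002,0.001,0.383,0,0,0.012,0.3],
    [-0.002,0.001,0.383,0,0,0.012,0.3],
    [-0.002,0.001,0.383,0,0,0.012,1],
    [-0.002,0.001,0.383,0,0,0.012,1],
    [-0.002,0.001,0.383,0,0,0.012,1],
    [-0.002,0.001,0.383,0,0,0.012,1]
  ]
}}

```text
clock: 29.2
position: [0.6491, 0.046, 0.0164]
tool_rot: [3.141, -0.002, 1.074]
force: [-1.2, -0.4, 9.4]
grip_width: 0.0391
finger_force: 61.8
```

```bash
python3 go.py .648,.0466,.14,1.08 .4363,-.0718,.14,1.08
```

```text
t 29.2 pos [0.6491 0.046  0.0164] rot [ 3.141e+00 -2.000e-03  1.074e+00] w 0.0391 F [-1.2 -0.4  9.4]
[0.648, 0.0466, 0.14, 1.08] [0.0004, -0.0023, -0.2472, 0.0003, -0.0009, -0.0027]
[0.4363, -0.0718, 0.14, 1.08] [-0.4094, -0.2618, -0.2481, 0.0003, -0.0009, -0.0027]
```

Emit:
{"api": "play_rows", "payload": {
  "deltas": [
    [0,0,-0.08,0,0,0,1],
    [0,0,-0.16,0,0,0,1],
    [0,0,-0.247,0,0,0,1],
    [-0.409,-0.262,-0.247,0,0,0,1],
    [-0.409,-0.262,-0.247,0,0,0,1],
    [-0.409,-0.262,-0.247,0,0,0,1],
    [-0.409,-0.262,-0.247,0,0,0,1],
    [-0.409,-0.262,-0.247,0,0,0,1],
    [-0.409,-0.262,-0.247,0,0,0,1],
    [-0.409,-0.262,-0.247,0,0,0,1]
  ]
}}

```text
clock: 30.2
position: [0.4357, -0.0723, 0.1391]
tool_rot: [3.141, -0.0, 1.073]
force: [0.6, 0.1, -0.5]
grip_width: 0.0391
finger_force: 61.2
```

Emit:
{"api": "play_rows", "payload": {
  "deltas": [
    [0,0,0,0,0,0,1],
    [0,0,0,0,0,0,1]
  ]
}}

```text
clock: 30.4
position: [0.4363, -0.071, 0.1382]
tool_rot: [-3.14, -0.001, 1.075]
force: [0.3, -0.1, -0.5]
grip_width: 0.0391
finger_force: 61.2
```

```bash
python3 -c "
from det import *
im,c=snap('wrist','w10');held('w10')"; python3 go.py .4363,-.0718,.0685,1.075
```

```text
bore [255.7 280.4] area 233 P [ 0.4368 -0.0693  0.1715] ang 20.1 lug r 0.0066 n 1203
t 30.4 pos [ 0.4361 -0.071   0.138 ] rot [-3.140e+00 -1.000e-03  1.076e+00] w 0.0391 F [ 0.6  0.4 -1.6]
[0.4363, -0.0718, 0.0685, 1.075] [-0.0014, 0.0013, 0.1391, -0.0009, -0.0004, 0.0003]
```

Emit:
{"api": "play_rows", "payload": {
  "deltas": [
    [-0.004,0.001,0.05,0,0,0,1],
    [-0.004,0.001,0.09,0,0,0,1],
    [-0.004,0.001,0.12,0,0,0,1],
    [-0.004,0.001,0.14,0,0,0,1],
    [-0.004,0.001,0.14,0,0,0,0.3],
    [-0.004,0.001,0.14,0,0,0,0.3],
    [-0.004,0.001,0.14,0,0,0,0.3],
    [-0.004,0.001,0.06,0,0,0,0.3],
    [-0.004,0.001,-0.02,0,0,0,0.3],
    [-0.004,0.001,-0.02,0,0,0,0.3]
  ]
}}

```text
clock: 31.45
position: [0.4371, -0.0739, 0.1524]
tool_rot: [3.137, -0.002, 1.074]
force: [0.0, -0.3, -1.5]
grip_width: 0.0595
finger_force: 0.0
```

```bash
python3 -c "
from det import *
gauge('g6');im,c=load('g6');coil(im,c,(.553,.05))"; python3 go.py .4363,-.0718,.024,1.075 .4363,-.0718,.061,1.075
```

```text
0.057
fail None [249.88324873 182.33502538]
0.093
fail None [249.88324873 182.33502538]
fail None None
t 31.5 pos [ 0.4362 -0.0741  0.1504] rot [ 3.139e+00 -1.000e-03  1.073e+00] w 0.06 F [-0.3 -1.  -2. ]
[0.4363, -0.0718, 0.024, 1.075] [0.0038, -0.0028, 0.2528, 0.0013, -0.0007, -0.0007]
[0.4363, -0.0718, 0.061, 1.075] [0.0039, -0.0026, 0.1788, 0.0013, -0.0007, -0.0007]
```

```bash
python3 -c "
from det import *
im,c=load('g6');s,cs=snap('scene','s6')
a=cv2.resize(im,(400,300));u=px(cs,[.436,-.072,.05]).astype(int)
b=cv2.resize(s[150:300,150:350],(400,300),interpolation=cv2.INTER_CUBIC)
cv2.imwrite('pics/g6v.png',np.hstack([a,b])[:,:,::-1])
for z in(.012,.048,.057,.093): print(z,((px(cs,[*G,z])-[150,150])*2+[400,0]).round(), (px(c,[*G,z])*400/512).round())
print(px(c,[.553,.05,.046])*400/512)
"
```

```text
0.012 [510. 152.] [198. 143.]
0.048 [508. 131.] [198. 150.]
0.057 [507. 126.] [198. 152.]
0.093 [505. 103.] [198. 163.]
[248.33968654 -28.97319837]
```

View pics/g6v.png

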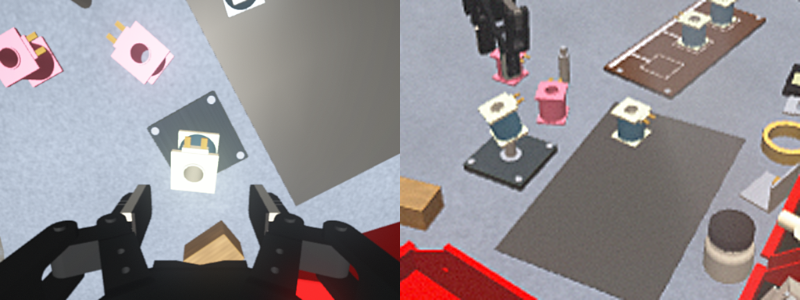

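Emit:
{"api": "play_rows", "payload": {
  "deltas": [
    [0.002,-0.003,0.08,0,0,0,0.3],
    [0.002,-0.003,0.16,0,0,0,0.3],
    [0.002,-0.003,0.179,0,0,0,0.3],
    [0.002,-0.003,0.179,0,0,0,0.3],
    [0.002,-0.003,0.179,0,0,0,1],
    [0.002,-0.003,0.179,0,0,0,1],
    [0.002,-0.003,0.179,0,0,0,1],
    [0.002,-0.003,0.179,0,0,0,1]
  ]
}}

```text
clock: 32.35
position: [0.4346, -0.072, 0.0594]
tool_rot: [-3.141, -0.001, 1.074]
force: [-1.3, 1.1, 9.2]
grip_width: 0.0396
finger_force: 60.5
```

Emit:
{"api": "play_rows", "payload": {
  "deltas": [
    [0,0,0.002,0,0,0,1],
    [0,0,0.004,0,0,0,1],
    [0,0,0.004,0,0,0,1]
  ]
}}

```text
clock: 32.65
position: [0.4348, -0.0721, 0.0584]
tool_rot: [3.141, -0.0, 1.074]
force: [-10.2, 0.9, 48.3]
grip_width: 0.0392
finger_force: 65.5
```

Emit:
{"api": "play_rows", "payload": {
  "deltas": [
    [0,0,-0.006,0,0,0,1],
    [0,0,-0.006,0,0,0,1]
  ]
}}

```text
clock: 32.85
position: [0.4344, -0.0721, 0.0602]
tool_rot: [-3.141, -0.001, 1.074]
force: [1.0, -0.1, -1.5]
grip_width: 0.0398
finger_force: 60.1
```

```bash
python3 -c "
from det import *
im,c=snap('wrist','w11');held('w11')"; python3 go.py .4363,-.0718,.17,1.075 .492,-.346,.17,2.99 .492,-.346,.17,-.149
```

```text
fail None [256.54041204 239.25990491]
t 32.9 pos [ 0.4342 -0.0721  0.0599] rot [-3.141e+00 -1.000e-03  1.074e+00] w 0.0395 F [ 0.4 -1.2 -0.6]
[0.4363, -0.0718, 0.17, 1.075] [0.0027, 0.0031, -0.2202, -0.0005, -0.0003, -0.0005]
[0.492, -0.346, 0.17, 2.99] [-0.4264, 0.3624, -0.2208, -0.0001, -0.0007, -0.9148]
[0.492, -0.346, 0.17, -0.149] [-0.4264, 0.3624, -0.2208, -0.0006, 0.0001, 0.5839]
```

Emit:
{"api": "play_rows", "payload": {
  "deltas": [
    [0,0,-0.08,0,0,0,1],
    [0,0,-0.16,0,0,0,1],
    [0,0,-0.22,0,0,0,1],
    [-0.426,0.362,-0.22,0,0,0.584,1],
    [-0.426,0.362,-0.22,0,0,0.584,1],
    [-0.426,0.362,-0.22,0,0,0.584,1],
    [-0.426,0.362,-0.22,0,0,0.584,1],
    [-0.426,0.362,-0.22,0,0,0.584,1],
    [-0.426,0.362,-0.22,0,0,0.584,1],
    [-0.426,0.362,-0.22,0,0,0.584,1]
  ]
}}

```text
clock: 33.9
position: [0.4911, -0.35, 0.1683]
tool_rot: [-3.141, 0.002, 0.013]
force: [-0.2, 2.0, -0.9]
grip_width: 0.0392
finger_force: 66.6
```

Emit:
{"api": "play_rows", "payload": {
  "deltas": [
    [0,0,0,0,0,0,1],
    [0,0,0,0,0,0,1]
  ]
}}

```text
clock: 34.1
position: [0.4919, -0.3448, 0.1689]
tool_rot: [-3.14, 0.002, 0.03]
force: [-0.6, -0.0, -1.6]
grip_width: 0.0391
finger_force: 66.6
```

```bash
python3 go.py .492,-.346,.03,-.149
```

```text
t 34.1 pos [ 0.4919 -0.3448  0.1689] rot [-3.14e+00  2.00e-03  3.00e-02] w 0.0391 F [-0.6 -0.  -1.6]
[0.492, -0.346, 0.03, -0.149] [0.0008, 0.0029, 0.2777, -0.0007, 0.001, 0.0855]
```

Emit:
{"api": "play_rows", "payload": {
  "deltas": [
    [0.001,0.003,0,0,0,0.085,1],
    [0.001,0.003,0.08,0,0,0.085,1],
    [0.001,0.003,0.16,0,0,0.085,1],
    [0.001,0.003,0.23,0,0,0.085,1],
    [0.001,0.003,0.278,0,0,0.085,1],
    [0.001,0.003,0.278,0,0,0.085,1],
    [0.001,0.003,0.278,0,0,0.085,0.3],
    [0.001,0.003,0.278,0,0,0.085,0.3],
    [0.001,0.003,0.278,0,0,0.085,0.3]
  ]
}}

```text
clock: 35.0
position: [0.4929, -0.3473, 0.0316]
tool_rot: [-3.141, -0.0, -0.153]
force: [-0.1, 0.9, 0.2]
grip_width: 0.0598
finger_force: 0.0
```

```bash
python3 go.py .49,-.347,.2,-.14 .5525,.05,.21,-.14
```

```text
t 35.0 pos [ 0.4929 -0.3473  0.0316] rot [-3.141 -0.    -0.153] w 0.0598 F [-0.1  0.9  0.2]
[0.49, -0.347, 0.2, -0.14] [-0.0057, 0.0003, -0.3368, -0.0001, -0.0001, -0.0062]
[0.5525, 0.05, 0.21, -0.14] [-0.0031, -0.8035, -0.3567, -0.0001, -0.0001, -0.0062]
```

Emit:
{"api": "play_rows", "payload": {
  "deltas": [
    [0,0,-0.09,0,0,0,0.3],
    [0,0,-0.18,0,0,0,0.3],
    [0,0,-0.27,0,0,0,0.3],
    [0,0,-0.357,0,0,0,0.3],
    [-0.003,-0.4,-0.357,0,0,-0.006,0.3],
    [-0.003,-0.804,-0.357,0,0,-0.006,0.3],
    [-0.003,-0.804,-0.357,0,0,-0.006,0.3],
    [-0.003,-0.804,-0.357,0,0,-0.006,0.3],
    [-0.003,-0.804,-0.357,0,0,-0.006,0.3],
    [-0.003,-0.804,-0.357,0,0,-0.006,0.3]
  ]
}}

```text
clock: 36.0
position: [0.5374, -0.0485, 0.2101]
tool_rot: [-3.141, -0.0, -0.141]
force: [2.2, 0.0, 0.1]
grip_width: 0.0599
finger_force: 0.0
```

```bash
python3 go.py .5525,.05,.2,-.14
```

```text
t 36.0 pos [ 0.5374 -0.0485  0.2101] rot [-3.141 -0.    -0.141] w 0.0599 F [2.2 0.  0.1]
[0.5525, 0.05, 0.2, -0.14] [0.0024, -0.1993, 0.0204, -0.0004, -0.0001, -0.0003]
```

Emit:
{"api": "play_rows", "payload": {
  "deltas": [
    [0.002,-0.18,0.02,0,0,0,0.3],
    [0.002,-0.18,0.02,0,0,0,0.3],
    [0.002,-0.18,0.02,0,0,0,0.3],
    [0.002,-0.18,0.02,0,0,0,0.3],
    [0.002,-0.18,0.02,0,0,0,0.3]
  ]
}}

```text
clock: 36.5
position: [0.5509, 0.0375, 0.1995]
tool_rot: [-3.141, 0.001, -0.142]
force: [-0.1, -0.5, 0.0]
grip_width: 0.0596
finger_force: 0.0
```

```bash
python3 -c "
from det import *
im,c=snap('wrist','w12')
_,P,a=coil(im,c,(.5525,.05))
import go; go.rows([[P[0],P[1],.013,np.radians(a)]])"
```

```text
bore [242.4 182.1] area 176 P [0.5511 0.0504 0.046 ] ang -7.4 lug r 0.0309 n 79
t 36.5 pos [0.5509 0.0373 0.1994] rot [-3.141e+00  1.000e-03 -1.430e-01] w 0.0598 F [0.2 0.5 0.2]
[np.float64(0.5510859668881383), np.float64(0.05039447692255726), 0.013, np.float64(-0.12956141764024615)] [-0.0029, -0.0258, 0.3729, -0.0003, 0.0005, -0.0062]
```

Emit:
{"api": "play_rows", "payload": {
  "deltas": [
    [-0.002,-0.026,0.06,0,0,-0.003,0.3],
    [-0.002,-0.026,0.15,0,0,-0.003,0.3],
    [-0.002,-0.026,0.24,0,0,-0.003,0.3],
    [-0.002,-0.026,0.33,0,0,-0.003,0.3],
    [-0.002,-0.026,0.372,0,0,-0.003,0.3],
    [-0.002,-0.026,0.372,0,0,-0.003,0.3],
    [-0.002,-0.026,0.372,0,0,-0.003,1],
    [-0.002,-0.026,0.372,0,0,-0.003,1],
    [-0.002,-0.026,0.372,0,0,-0.003,1],
    [-0.002,-0.026,0.372,0,0,-0.003,1]
  ]
}}

```text
clock: 37.55
position: [0.5523, 0.0515, 0.0145]
tool_rot: [-3.14, -0.001, -0.135]
force: [-1.0, -1.1, 11.1]
grip_width: 0.0395
finger_force: 61.7
```

```bash
python3 go.py .552,.05,.14,.8 .4363,-.0718,.14,.8
```

```text
t 37.5 pos [0.5523 0.0515 0.0145] rot [-3.14e+00 -1.00e-03 -1.35e-01] w 0.0395 F [-1.  -1.1 11.1]
[0.552, 0.05, 0.14, 0.8] [-0.0001, 0.0028, -0.251, -0.0005, -0.0006, -0.4466]
[0.4363, -0.0718, 0.14, 0.8] [-0.1965, 0.2754, -0.2515, -0.0005, -0.0006, -0.4466]
```

Turning to yaw 0.8 on the way (the pin is round), to shorten the later turn.

Emit:
{"api": "play_rows", "payload": {
  "deltas": [
    [0,0,-0.08,0,0,0,1],
    [0,0,-0.16,0,0,0,1],
    [0,0,-0.25,0,0,0,1],
    [-0.196,0.275,-0.25,0,0,-0.447,1],
    [-0.196,0.275,-0.25,0,0,-0.447,1],
    [-0.196,0.275,-0.25,0,0,-0.447,1],
    [-0.196,0.275,-0.25,0,0,-0.447,1],
    [-0.196,0.275,-0.25,0,0,-0.447,1],
    [-0.196,0.275,-0.25,0,0,-0.447,1],
    [-0.196,0.275,-0.25,0,0,-0.447,1]
  ]
}}

```text
clock: 38.55
position: [0.4361, -0.072, 0.1388]
tool_rot: [-3.141, -0.0, 0.807]
force: [0.6, 0.2, -1.8]
grip_width: 0.0391
finger_force: 61.0
```

Emit:
{"api": "play_rows", "payload": {
  "deltas": [
    [0,0,0,0,0,0,1],
    [0,0,0,0,0,0,1]
  ]
}}

```text
clock: 38.75
position: [0.4361, -0.0717, 0.1384]
tool_rot: [-3.14, 0.0, 0.8]
force: [-0.5, 0.1, -1.1]
grip_width: 0.0394
finger_force: 61.0
```

```bash
python3 -c "
from det import *
im,c=snap('wrist','w13');held('w13')"; python3 go.py .4363,-.0718,.0665,.8
```

```text
bore [255.8 281. ] area 258 P [ 0.4368 -0.0705  0.1718] ang 34.2 lug r 0.0191 n 820
t 38.8 pos [ 0.4361 -0.0715  0.1383] rot [-3.14  0.    0.8 ] w 0.0387 F [-0.1  0.9 -0.8]
[0.4363, -0.0718, 0.0665, 0.8] [0.0, 0.0009, 0.1436, -0.0006, 0.0001, -0.0]
```

Emit:
{"api": "play_rows", "payload": {
  "deltas": [
    [-0.001,0.001,0.05,0,0,0,1],
    [-0.001,0.001,0.09,0,0,0,1],
    [-0.001,0.001,0.12,0,0,0,1],
    [-0.001,0.001,0.142,0,0,0,1],
    [-0.001,0.001,0.142,0,0,0,0.3],
    [-0.001,0.001,0.142,0,0,0,0.3],
    [-0.001,0.001,0.142,0,0,0,0.3],
    [-0.001,0.001,0.06,0,0,0,0.3],
    [-0.001,0.001,-0.02,0,0,0,0.3],
    [-0.001,0.001,-0.02,0,0,0,0.3]
  ]
}}

```text
clock: 39.8
position: [0.4381, -0.0724, 0.1524]
tool_rot: [3.138, -0.003, 0.801]
force: [0.4, -0.6, -0.2]
grip_width: 0.0596
finger_force: 0.0
```

```bash
python3 -c "
from det import *
gauge('g7')"; python3 go.py .4363,-.0718,.024,.8 .4363,-.0718,.061,.8
```

```text
0.057
bore [253.7 199.5] area 242 P [ 0.4355 -0.0728  0.057 ] ang 48.0 lug r 0.0302 n 137
0.093
bore [253.7 199.5] area 181 P [ 0.4427 -0.0656  0.093 ] ang 48.1 lug r 0.0256 n 137
t 39.9 pos [ 0.4373 -0.0727  0.1504] rot [ 3.139e+00 -2.000e-03  8.000e-01] w 0.0597 F [ 0.2 -0.1 -1. ]
[0.4363, -0.0718, 0.024, 0.8] [-0.0007, -0.0033, 0.2529, 0.0011, -0.001, 0.0002]
[0.4363, -0.0718, 0.061, 0.8] [-0.0005, -0.0031, 0.1789, 0.0011, -0.001, 0.0002]
```

Its top is at 57 mm and its lug radius is right, so this coil passed. I'll regrip it for square 3.

Emit:
{"api": "play_rows", "payload": {
  "deltas": [
    [-0.001,-0.003,0.09,0,0,0,0.3],
    [-0.001,-0.003,0.17,0,0,0,0.3],
    [-0.001,-0.003,0.25,0,0,0,0.3],
    [-0.001,-0.003,0.252,0,0,0,0.3],
    [-0.001,-0.003,0.252,0,0,0,1],
    [-0.001,-0.003,0.252,0,0,0,1],
    [-0.001,-0.003,0.252,0,0,0,1],
    [-0.001,-0.003,0.252,0,0,0,1],
    [-0.001,-0.003,0.252,0,0,0,1]
  ]
}}

```text
clock: 40.75
position: [0.4351, -0.0717, 0.0232]
tool_rot: [-3.141, -0.001, 0.801]
force: [-1.6, -0.4, 18.1]
grip_width: 0.0392
finger_force: 62.5
```

```bash
python3 go.py .4363,-.0718,.17,.8 .5225,.2175,.17,2.8
```

```text
t 40.8 pos [ 0.4351 -0.0717  0.0232] rot [-3.141e+00 -1.000e-03  8.010e-01] w 0.0392 F [-1.6 -0.4 18.1]
[0.4363, -0.0718, 0.17, 0.8] [0.0017, 0.0018, -0.2937, -0.0001, -0.0004, 0.0004]
[0.5225, 0.2175, 0.17, 2.8] [0.5371, -0.2771, -0.2932, 0.0003, -0.0003, -0.9545]
```

Emit:
{"api": "play_rows", "payload": {
  "deltas": [
    [0,0,-0.09,0,0,0,1],
    [0,0,-0.18,0,0,0,1],
    [0,0,-0.28,0,0,0,1],
    [0.537,-0.277,-0.28,0,0,-0.955,1],
    [0.537,-0.277,-0.28,0,0,-0.955,1],
    [0.537,-0.277,-0.28,0,0,-0.955,1],
    [0.537,-0.277,-0.28,0,0,-0.955,1],
    [0.537,-0.277,-0.28,0,0,-0.955,1],
    [0.537,-0.277,-0.28,0,0,-0.955,1],
    [0.537,-0.277,-0.28,0,0,-0.955,1]
  ]
}}

```text
clock: 41.75
position: [0.5219, 0.2245, 0.1633]
tool_rot: [3.14, -0.005, 1.863]
force: [-0.7, -1.2, -0.1]
grip_width: 0.0391
finger_force: 67.7
```

```bash
python3 go.py .5225,.2175,.15,2.967
```

```text
t 41.8 pos [0.5219 0.2245 0.1633] rot [ 3.14  -0.005  1.863] w 0.0391 F [-0.7 -1.2 -0.1]
[0.5225, 0.2175, 0.15, 2.967] [-0.014, -0.0029, 0.0264, 0.002, -0.002, -0.5269]
```

Emit:
{"api": "play_rows", "payload": {
  "deltas": [
    [-0.01,-0.003,0.02,0,0,-0.527,1],
    [-0.01,-0.003,0.02,0,0,-0.527,1],
    [-0.01,-0.003,0.02,0,0,-0.527,1],
    [-0.01,-0.003,0.02,0,0,-0.527,1],
    [-0.01,-0.003,0.02,0,0,-0.527,1],
    [-0.01,-0.003,0.02,0,0,-0.527,1],
    [-0.01,-0.003,0.02,0,0,-0.527,1],
    [-0.01,-0.003,0.02,0,0,-0.527,1],
    [-0.01,-0.003,0.02,0,0,-0.527,1],
    [-0.01,-0.003,0.02,0,0,-0.527,1]
  ]
}}

```text
clock: 42.75
position: [0.5219, 0.2122, 0.1525]
tool_rot: [3.141, -0.002, 2.953]
force: [-0.3, -0.3, -0.6]
grip_width: 0.0394
finger_force: 67.7
```

```bash
python3 -c "
from det import *
im,c=snap('wrist','p5');held('p5')
cv2.imwrite('pics/p5b.png',cv2.resize(im[:,:,::-1],(800,600),interpolation=cv2.INTER_CUBIC))
"; python3 go.py .5225,.2175,.0205,2.967
```

```text
bore [255.8 284.9] area 327 P [0.5214 0.212  0.186 ] ang 157.2 lug r 0.0286 n 1384
t 42.8 pos [0.5219 0.2123 0.1525] rot [ 3.141e+00 -1.000e-03  2.953e+00] w 0.039 F [-0.4  0.6 -1. ]
[0.5225, 0.2175, 0.0205, 2.967] [0.0003, 0.0102, 0.264, 0.0004, -0.0007, -0.0067]
```

View pics/p5b.png

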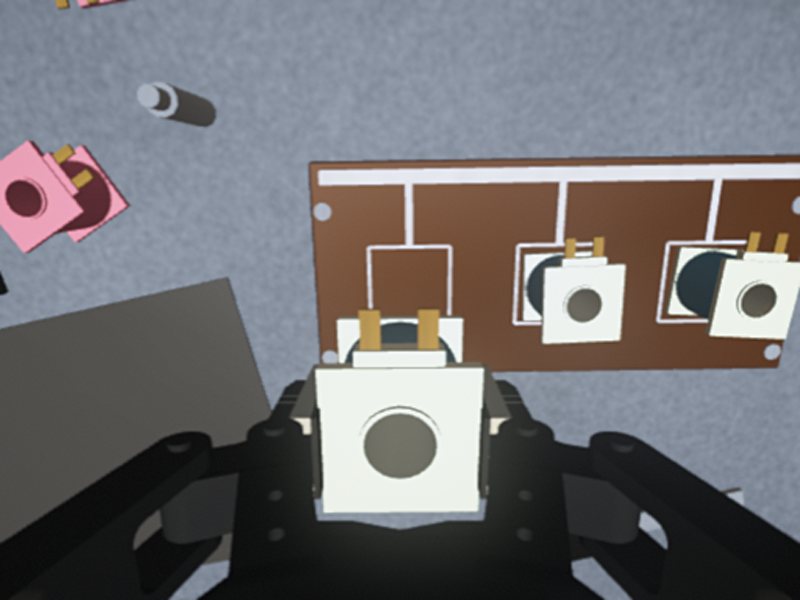

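The two placed coils stand centred in squares 2 and 1 with their lugs towards the line. The third coil is held square above square 3.

Emit:
{"api": "play_rows", "payload": {
  "deltas": [
    [0,0.011,0.06,0,0,-0.007,1],
    [0,0.011,0.14,0,0,-0.007,1],
    [0,0.011,0.2,0,0,-0.007,1],
    [0,0.011,0.235,0,0,-0.007,1],
    [0,0.011,0.235,0,0,-0.007,1]
  ]
}}

```text
clock: 43.3
position: [0.5219, 0.2178, 0.0333]
tool_rot: [-3.141, -0.004, 2.969]
force: [0.3, 0.2, -0.7]
grip_width: 0.0393
finger_force: 67.9
```

```bash
python3 go.py .5225,.2175,.0197,2.967
```

```text
t 43.3 pos [0.5219 0.2178 0.0333] rot [-3.141 -0.004  2.969] w 0.0393 F [ 0.3  0.2 -0.7]
[0.5225, 0.2175, 0.0197, 2.967] [-0.0015, -0.0003, 0.0271, -0.0002, -0.0018, 0.0012]
```

Emit:
{"api": "play_rows", "payload": {
  "deltas": [
    [-0.001,0,0.015,0,0,0.001,1],
    [-0.001,0,0.025,0,0,0.001,1],
    [-0.001,0,0.027,0,0,0.001,1],
    [-0.001,0,0.027,0,0,0.001,0.3],
    [-0.001,0,0.027,0,0,0.001,0.3],
    [-0.001,0,0.027,0,0,0.001,0.3],
    [-0.001,0,-0.06,0,0,0.001,0.3],
    [-0.001,0,-0.14,0,0,0.001,0.3],
    [-0.001,0,-0.24,0,0,0.001,0.3],
    [-0.001,0,-0.26,0,0,0.001,0.3]
  ]
}}

```text
clock: 44.3
position: [0.5246, 0.2192, 0.1697]
tool_rot: [3.137, 0.003, 2.968]
force: [0.1, -0.2, -0.6]
grip_width: 0.0597
finger_force: 0.0
```

Emit:
{"api": "play_rows", "payload": {
  "deltas": [
    [0.12,0,-0.1,0,0,0,0.3],
    [0.12,0,-0.2,0,0,0,0.3],
    [0.12,0,-0.2,0,0,0,0.3],
    [0.12,0,-0.2,0,0,0,0.3]
  ]
}}

```text
clock: 44.7
position: [0.4644, 0.229, 0.2676]
tool_rot: [3.139, 0.002, 2.968]
force: [-0.4, 0.3, -0.9]
grip_width: 0.0598
finger_force: 0.0
```

```bash
python3 -c "
from det import *
im,c=snap('wrist','p6')
for q in((.5225,.2175),(.5375,.3045),(.553,.391)):coil(im,c,q,zt=.053)
s,cs=snap('scene','s9')
cv2.imwrite('pics/fin.png',np.hstack([cv2.resize(im,(400,300)),cv2.resize(s,(400,300))])[:,:,::-1])
"
```

```text
bore [254.8 217.6] area 253 P [0.5219 0.2176 0.053 ] ang -8.4 lug r 0.0083 n 1190
bore [328.  218.3] area 261 P [0.5381 0.3046 0.053 ] ang 61.2 lug r 0.0102 n 909
bore [401.7 217.3] area 275 P [0.5523 0.3925 0.053 ] ang 10.1 lug r 0.0097 n 769
```

View pics/fin.png

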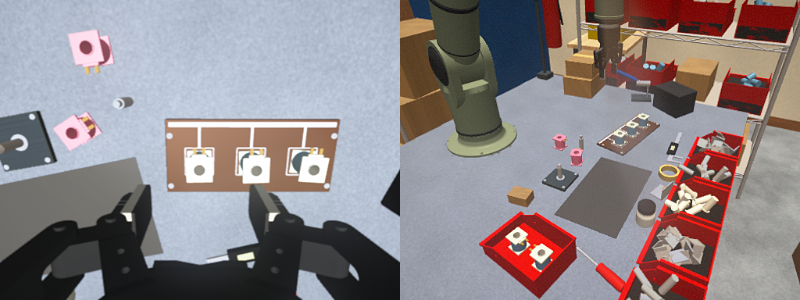

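```bash
python3 -c "
from det import *
im,c=load('p6')
cv2.imwrite('pics/fin2.png',cv2.resize(im[140:260,205:445],(800,400),interpolation=cv2.INTER_CUBIC)[:,:,::-1])
"
```

```text
(no output)
```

View pics/fin2.png

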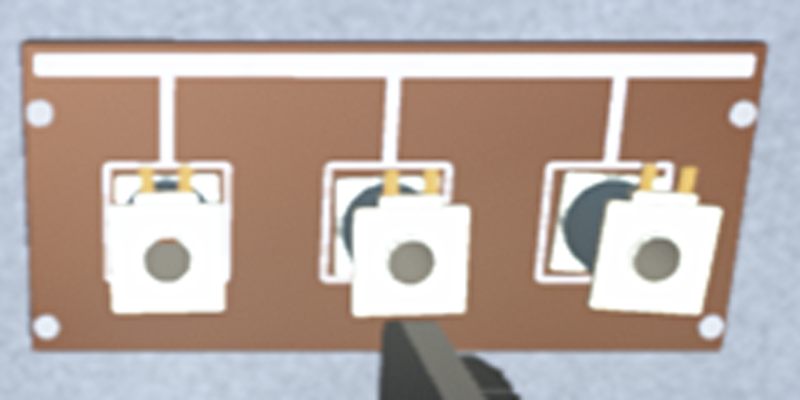

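```bash
python3 -c "
from det import *
im,c=load('p6')
f=lambda u,v:(205+u*.3,140+v*.3)
for b,l,e in(((167,262),(166,180),[(108,206),(226,206)]),((410,262),(411,184),[(357,205),(469,205)]),((657,260),(668,180),[(607,202),(722,206)])):
    q=at(c,*f(*l),.052)-at(c,*f(*b),.053);w=at(c,*f(*e[1]),.053)-at(c,*f(*e[0]),.053)
    print(np.degrees(np.arctan2(q[1],q[0])),np.hypot(*q[:2]),np.degrees(np.arctan2(w[1],w[0]))+90)
"
```

```text
170.6931624044578 0.030513003893397943 170.04065222289262
172.4103235522097 0.029074565181851475 170.0389130518149
168.73019884405377 0.029791342599849845 167.97501180791994
```

All three are within about 2° and 2 mm, the two failed coils are in the bin, and the gripper is clear.

```bash
python3 -c "
from h import *
print(job_done())"
```

```text
the job is handed in; nothing more can be done
None
```

Five coils were tested: the three that passed stand on the pallet squares, within about 2 mm of centre and 2° of facing the soldering line, the two that failed are in the red reject bin, and the job is handed in.

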